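# Load the code reader from the coating rack

## Task

Book in this batch of black lamp housings: lift every housing off its hook on the coating rack, pick up the one that has fallen over on the bench too, and stand them all upright in the wells of the white strip, one to a well, fully down, with each code label turned squarely to the reader's camera. When they all stand so, press the trigger button fully down and let it go, and leave the housings standing there. Do not disturb the bottle, the jar and the roll core on the bench.

Things in the scene. Friction and masses are not known exactly. Their poses are not given: they have to be found in the camera images.
- housing1_center (a point): black lamp housing: eight-sided prism, 44 mm across flats (48 over corners), 66 mm tall, about 0.2 kg, wire eye (24 mm wide in x, 29 mm high) on top, white code label on one flat (white tick on the top rim above it). Point: its middle, 33 mm above its foot; z runs from foot to eye, x points to the label. Starts hanging by its eye on a hook, x left or right along the row of hooks; None if not there
- housing2_center (a point): black lamp housing: eight-sided prism, 44 mm across flats (48 over corners), 66 mm tall, about 0.2 kg, wire eye (24 mm wide in x, 29 mm high) on top, white code label on one flat (white tick on the top rim above it). Point: its middle, 33 mm above its foot; z runs from foot to eye, x points to the label. Starts hanging by its eye on a hook, x left or right along the row of hooks; None if not there
- housing3_center (a point): black lamp housing: eight-sided prism, 44 mm across flats (48 over corners), 66 mm tall, about 0.2 kg, wire eye (24 mm wide in x, 29 mm high) on top, white code label on one flat (white tick on the top rim above it). Point: its middle, 33 mm above its foot; z runs from foot to eye, x points to the label. Starts hanging by its eye on a hook, x left or right along the row of hooks; None if not there
- housing4_center (a point): black lamp housing: eight-sided prism, 44 mm across flats (48 over corners), 66 mm tall, about 0.2 kg, wire eye (24 mm wide in x, 29 mm high) on top, white code label on one flat (white tick on the top rim above it). Point: its middle, 33 mm above its foot; z runs from foot to eye, x points to the label. Starts hanging by its eye on a hook, x left or right along the row of hooks; None if not there
- housing5_center (a point): black lamp housing: eight-sided prism, 44 mm across flats (48 over corners), 66 mm tall, about 0.2 kg, wire eye (24 mm wide in x, 29 mm high) on top, white code label on one flat (white tick on the top rim above it). Point: its middle, 33 mm above its foot; z runs from foot to eye, x points to the label. Starts hanging by its eye on a hook, x left or right along the row of hooks; None if not there
- housing6_center (a point): black lamp housing: eight-sided prism, 44 mm across flats (48 over corners), 66 mm tall, about 0.2 kg, wire eye (24 mm wide in x, 29 mm high) on top, white code label on one flat (white tick on the top rim above it). Point: its middle, 33 mm above its foot; z runs from foot to eye, x points to the label. Starts lying on its side on the bench, between rack, station and robot, eye to the robot's right
- rack: steel coating rack, fixed: five hooks of 6 mm rod, 85 mm apart, reach from a cross bar (16 mm thick, top 214 mm up, 70 mm behind the hook seats) towards own -x. Origin on the bench under the middle of the row of seats, z up. Two uprights carry the bar at own y = +-205 mm, with 12 mm high feet from own x = -70 to 130 mm
- middle_seat (a point): top of the rod at the seat of the middle hook, 203 mm above the bench; axes as rack. The hook's tip ends 27 mm ahead (own -x), 8 mm higher. A housing hangs with its middle 57 mm straight below its hook's seat; raised 10 to 16 mm (no more: then it meets the rod) its eye clears the tip and it draws off towards own -x
- station: code reading station, fixed: white strip (78 x 400 mm, top 21 mm above the bench) with six round wells in a row along own y; camera and light bar (up to 130 mm high) 114 to 190 mm beyond the row towards own +x, looking to own -x; grey box with the trigger button in front. Origin on the bench under the middle of the row; own x points from wells to camera, z up
- well1 (a point): middle of the floor of well 1 of 6 (65 mm apart, 54 mm wide, 11 mm deep, floor 10 mm above the bench); axes as station; a housing standing in it has its middle 33 mm above this point
- well2 (a point): middle of the floor of well 2 of 6 (65 mm apart, 54 mm wide, 11 mm deep, floor 10 mm above the bench); axes as station; a housing standing in it has its middle 33 mm above this point
- well3 (a point): middle of the floor of well 3 of 6 (65 mm apart, 54 mm wide, 11 mm deep, floor 10 mm above the bench); axes as station; a housing standing in it has its middle 33 mm above this point
- well4 (a point): middle of the floor of well 4 of 6 (65 mm apart, 54 mm wide, 11 mm deep, floor 10 mm above the bench); axes as station; a housing standing in it has its middle 33 mm above this point
- well5 (a point): middle of the floor of well 5 of 6 (65 mm apart, 54 mm wide, 11 mm deep, floor 10 mm above the bench); axes as station; a housing standing in it has its middle 33 mm above this point
- well6 (a point): middle of the floor of well 6 of 6 (65 mm apart, 54 mm wide, 11 mm deep, floor 10 mm above the bench); axes as station; a housing standing in it has its middle 33 mm above this point
- reader_lens (a point): front of the camera's lens, 62 mm above the bench, in the middle of the row; the labels must face this side (own +x of the station)
- trigger_top (a point): middle of the top of the grey trigger button (32 mm in diameter, on a box in front of the wells, top 42 mm above the bench), pressed straight down; moves with the button
- trigger (a joint): travel of the trigger button: 0 released, 0.006 m fully down, which takes about 5 N; it springs back
- solvent: amber bottle, 52 mm wide and 120 mm tall; not part of the job; origin in the middle of its underside
- tape: cardboard roll core, 90 mm wide and 24 mm high; not part of the job; origin in the middle of its underside
- paste_jar: white jar with a black lid, 60 mm wide and 65 mm tall, behind the gap between rack and station; not part of the job; origin in the middle of its underside
Things that resemble listed ones, but are neither listed nor needed, are in the scene too. Leave any green or yellow look-alike of the part that bears housing6_center alone.

How it is judged:
By the outcome, as a careful person would: the job done as asked, in the order asked, and still so for the second after the job is handed in, with the robot touching nothing.
Of housing1, housing2, housing3, housing4, housing5 only 3 to 5 are there at a start; the rules pass over those that are not, and their reading is None.
At some moment in a run one of housing6 may be knocked a few centimetres aside while the robot is not near it.
Once in a run the grip may slacken for a moment while it holds something.
It also fails if it takes over 210 s, if anything falls off the work surface, if the arm or the gripper's body presses on something with over 40 N, if the wrist force passes 120 N, or if a joint passes its speed limit or range.

## Robot

A 7-joint arm with a two-finger parallel gripper is mounted at the origin on the work surface. World frame = base frame: x ahead of the robot, y to its left, z up, the work surface at z = 0. Lengths are in m, angles in rad, forces in N, time in s.
With the tool pointing down it reaches from about 0.4 to 0.875 m from the base axis. Payload 19.3 kg.
Tool frame: the origin (TCP) lies at the very end of the fingers, on their centre line; the grasp point (between the pads) lies 19 mm behind it; z points along the fingers, y is the line along which they close (so a half turn about z gives the same grasp; the last joint's range is limited). The gripper opens to 85 mm and grips with 20 to 120 N. Pads are 22 mm wide; open, the fingers measure 114 mm over their backs; the gripper's body (76 mm by 85 mm) begins 54 mm behind the grasp point. The pads swing forward as they close: fully open they stand 13 mm farther back than shut.
Start: joints at [1.263, 0.521, -0.036, 1.599, 0.021, 1.021, -0.113], TCP at [0.147, -0.607, 0.201] pointing down, gripper open.
Joint ranges: [-2.91, 2.91], [-0.3, 2.13], [-1.5, 1.42], [0.17, 2.43], [-1.26, 4.41], [0.16, 1.93], [-2.52, 2.52]. Speed limits (rad/s): [1.89, 1.89, 2.39, 2.39, 3.01, 3.01, 3.01].

## Interface

Orientations are given as [roll, pitch, yaw] about the fixed x, y, z axes, in that order (R = Rz(yaw) Ry(pitch) Rx(roll)).
In Python, from workcell import bot gives the robot as it stands.
- The arm moves only by the tool jog_arm, never from a script. Its argument "motion" is a list of rows, each a list of 5 numbers: the shift along the tool's x, y, z scaled (see below), then the turn about the tool's z scaled (see below), then the opening, from 0 (shut) to 1 (fully open). A call has 1 to 12 rows; each row shifts and turns the commanded pose from where the row before left it, along the tool's axes as they then stand; what a row does not reach is not made up. The controller multiplies each number of a shift by 30 mm and each number of a turn by 0.08 rad. A row lasts 1/10 s, in which the tool goes at most 50 mm and 8.59 degrees, less where a joint would pass 70% of its speed; a pose out of reach is approached as far as the arm can. A call with a number of a shift or a turn outside -1 to 1 is refused whole. A call with a gripper value outside its range is refused whole. The fingers move at their own pace and stop on an object; "newtons" is the grip in N (left out, the last holds). Time passes only in rows, so rows that do not move let the fingers close. It gives the time, the measured TCP pose, the force, the opening and the grip force at its end, in the units of the state.
- bot.observe(): the state, without advancing time (a new reading comes with each control period).
- bot.grab_frame(name): name is "scene" or "top" or "wrist"; returns a dict with "pixels" (384x512x3 uint8, red, green, blue), "fovy" (degrees; the focal length in pixels is half the picture's height over the tangent of half this angle, whatever the lens; pixels are square), "cx", "cy" (the principal point, pixels), "k1" (the pictures are not rectified: a ray, as slopes to the right and down, at radius r is drawn at 1 + k1 r^2 times it, then the intrinsics apply), "rvec" (rotation vector, rad) and "tvec" (3), from world to camera coordinates, as OpenCV has them; the wrist camera has in their place "mount" (4x4, takes a point from camera to tool coordinates, whose origin is the TCP and whose axes are the flange's). Camera axes: x right, y down, z forward; pixel columns grow to the right and rows downward; lengths in m; the calibration is good to about 2 mm. A picture is of the moment at which its call begins: read the wrist's pose just before it. There is no depth.
- bot.job_done(): hands the job in; it is judged then, once.
The state is a dict: "clock": time; "qpos": joint angles; "qd": joint speeds; "joint_efforts": joint torques, N m; "position": TCP position; "tool_rot": TCP orientation; "force": force on the tool from outside, world axes, zero at the start; "moment": the same for the moment, N m; "grip_width": finger opening in m; "finger_force": force on a finger pad.
Only numpy, scipy, OpenCV 4.12 (cv2) and the standard library are available. Lean on these libraries where they do the work, as an engineer would, in place of code of your own. Each camera call takes 0.05 s, during which the arm holds its last target. There are 200 camera calls.

## Working session

There is one attempt and no reset: what is moved stays moved. The work goes in short steps, Python scripts to look and compute and a tool call to move; the robot and the scene stay as the last step left them, time stands still between calls to the robot, and variables do not carry over. Pictures are saved under pics/ and viewed, at most 14 in all, crops included, and the job is handed in when it is done.

Besides the shell and the picture viewer there is one more tool, called after "Call:" by a JSON object that holds its "name" and its "arguments", one argument or row to a line. jog_arm: Moves the arm, as the interface text tells. Shifts and turns lie within -1 to 1; 1 stands for 30 mm of shift or 0.08 rad of turn. Its arguments: {"type":"object","properties":{"motion":{"type":"array","items":{"type":"array","items":{"type":"number"}}},"newtons":{"type":"number"}},"required":["motion"]}

```bash
ls; mkdir -p pics; cat > h.py <<'E'
import numpy as np, cv2
from workcell import bot
from scipy.spatial.transform import Rotation as R
def grab(name, save=None):
    s=bot.observe(); f=bot.grab_frame(name)
    if 'mount' in f:
        T=np.eye(4); T[:3,:3]=R.from_euler('xyz',s['tool_rot']).as_matrix(); T[:3,3]=s['position']
        M=np.linalg.inv(T@np.array(f['mount'])); f['Rm'],f['t']=M[:3,:3],M[:3,3]
    else:
        f['Rm']=R.from_rotvec(f['rvec']).as_matrix(); f['t']=np.array(f['tvec'])
    f['f']=192/np.tan(np.radians(f['fovy']/2))
    if save: cv2.imwrite('pics/'+save,f['pixels'][:,:,::-1])
    return f
def ray(f,u,v):
    xd=np.array([(u-f['cx'])/f['f'],(v-f['cy'])/f['f']]); x=xd.copy()
    for _ in range(20): x=xd/(1+f['k1']*(x@x))
    d=f['Rm'].T@np.array([x[0],x[1],1]); return -f['Rm'].T@f['t'], d
def plane(f,u,v,z):
    c,d=ray(f,u,v); return c+d*(z-c[2])/d[2]
def proj(f,p):
    q=f['Rm']@np.array(p)+f['t']; x=q[:2]/q[2]; x=x*(1+f['k1']*(x@x))
    return x*f['f']+[f['cx'],f['cy']]
E
python3 - <<'E'
from h import *
print(bot.observe())
for n in ['scene','top','wrist']:
    f=grab(n,n+'0.png'); print(n,f['fovy'],f['cx'],f['cy'],f['k1'],-f['Rm'].T@f['t'],f['Rm'][2])
    if n=='wrist': print(f['mount'])
E
```

```text
pics
{'clock': 0.0, 'qpos': array([ 1.26280447,  0.52201407, -0.03630724,  1.60000119,  0.02121399,
        1.02112245, -0.11277344]), 'qd': array([-5.54388313e-04,  4.29514140e-04, -6.95477611e-04, -6.46636468e-04,
       -4.56591327e-04, -3.99624193e-04,  3.38248840e-05]), 'joint_efforts': array([ 5.17666231e-04, -9.27125359e+01,  1.98021702e+00, -3.69932806e+01,
        1.79105625e-02,  8.14692961e-03,  3.30518742e-05]), 'position': array([ 0.14707895, -0.60705832,  0.20042839]), 'tool_rot': array([-3.14043769e+00,  1.05686730e-04,  2.37798214e-01]), 'force': array([-0.15603004,  1.83932122,  0.09931217]), 'moment': array([-0.01245405,  0.04007022, -0.00918301]), 'finger_force': 0.0, 'grip_width': 0.08542056728101685}
scene 50.500403157557756 255.54888938873808 198.71341744512125 -0.01226963704731387 [1.17021255 0.25645853 1.18174207] [-0.52344309 -0.19697426 -0.82898038]
top 57.22836351885829 254.1453379027688 194.5400391061435 -0.024550037023243695 [ 0.36629747 -0.022594    1.07087741] [ 0.17195257  0.02307398 -0.98483496]
wrist 62.90796157439582 253.5765898902911 191.02150882516867 -0.0518328358178314 [ 0.2241012  -0.58860711  0.37315511] [-0.30084953 -0.07090137 -0.95103236]
[[-2.19730777e-04 -9.51064163e-01 -3.08993382e-01  7.92169756e-02]
 [ 9.99999518e-01  8.68137532e-05 -9.78325552e-04 -2.62044235e-05]
 [ 9.57275247e-04 -3.08993447e-01  9.51063685e-01 -1.72686050e-01]
 [ 0.00000000e+00  0.00000000e+00  0.00000000e+00  1.00000000e+00]]
```

View pics/scene0.png

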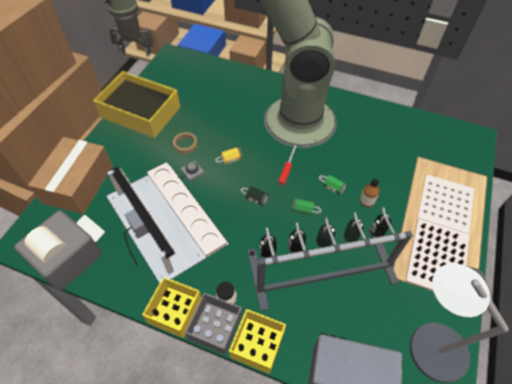

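View pics/top0.png

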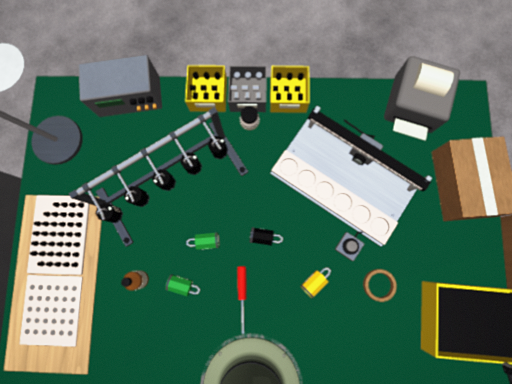

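```bash
python3 - <<'E'
from h import *
t=grab('top'); s=grab('scene')
cv2.imwrite('pics/a.png',cv2.resize(t['pixels'][100:250,65:265,::-1],(800,600),interpolation=cv2.INTER_CUBIC))
cv2.imwrite('pics/b.png',cv2.resize(t['pixels'][120:270,235:435,::-1],(800,600),interpolation=cv2.INTER_CUBIC))
print(proj(t,bot.observe()['position']),proj(s,bot.observe()['position']),proj(t,[0,0,0]))
for p in [(286,165),(380,227)]: print(plane(t,*p,.021))
print(plane(t,348,246,.042), plane(t,262,236,.022))
E
```

```text
[510.18330244 355.34969884] [137.94753873  63.79686453] [251.15000918 386.41777733]
[ 0.64324651 -0.09395352  0.021     ]
[ 0.45789894 -0.37370358  0.021     ]
[ 0.39966368 -0.27233038  0.042     ] [ 0.42505401 -0.02378985  0.022     ]
```

View pics/a.png

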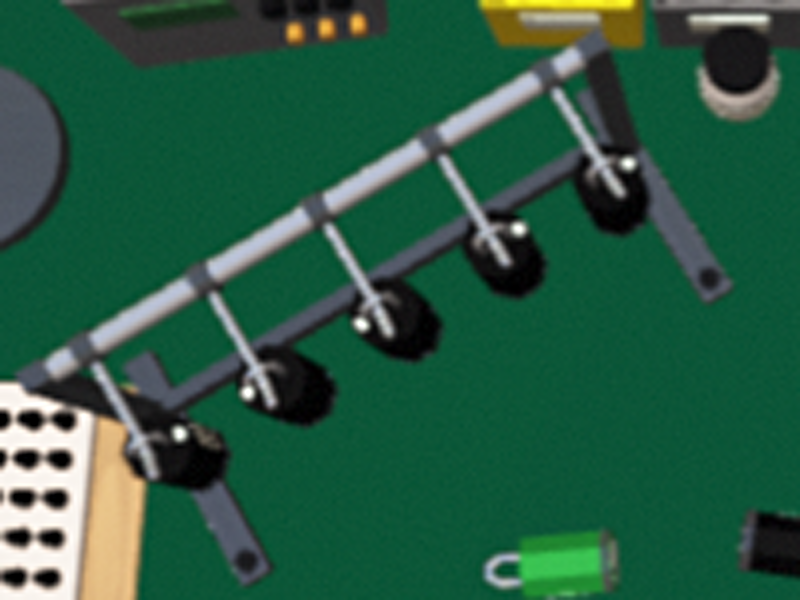

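View pics/b.png

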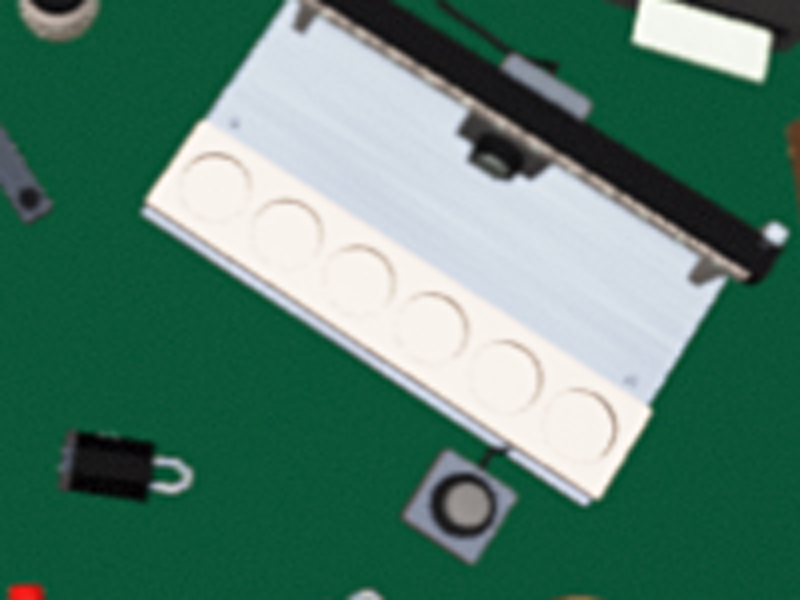

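```bash
python3 - <<'E'
from h import *
t=grab('top'); s=grab('scene')
A=lambda x,y:(65+(x+.5)/4-.5,100+(y+.5)/4-.5)
B=lambda x,y:(235+(x+.5)/4-.5,120+(y+.5)/4-.5)
tips=np.array([plane(t,*A(*p),.211) for p in [(617,192),(506,260),(390,332),(269,402),(151,472)]])
print('tips',tips.round(4), np.linalg.norm(np.diff(tips,axis=0),axis=1))
roots=np.array([plane(t,*A(*p),.212) for p in [(547,72),(431,138),(316,208),(201,277),(83,348)]])
print('bar',roots.round(4), np.linalg.norm(np.diff(roots,axis=0),axis=1), np.linalg.norm(roots-tips,axis=1))
for T in (tips,roots):
  d=np.polyfit(np.arange(5),T[:,:2],1); print(np.degrees(np.arctan2(*d[0][::-1])), d)
c=np.array([plane(t,*B(*p),.021) for p in [(203,122),(652,408),(598,500),(145,205)]]); print('strip',c.round(4),np.linalg.norm(np.diff(c,axis=0),axis=1),c.mean(0))
w=np.array([plane(t,*B(*p),.021) for p in [(216,187),(288,234),(360,281),(432,329),(507,377),(580,426)]])
d=np.polyfit(np.arange(6)-2.5,w[:,:2],1);print('wells',w.round(4),d,np.linalg.norm(d[0]),np.degrees(np.arctan2(*d[0][::-1])))
print('btn',plane(t,*B(464,505),.042)); 
print('h6', plane(t,*B(108,465),.022),plane(t,*B(190,475),.022),plane(t,*B(65,460),.022))
# seat guess in both views
import math
E
```

```text
tips [[0.6363 0.0898 0.211 ]
 [0.5906 0.1585 0.211 ]
 [0.543  0.2295 0.211 ]
 [0.4973 0.3028 0.211 ]
 [0.452  0.3737 0.211 ]] [0.08248593 0.08540997 0.08649537 0.08406283]
bar [[0.7162 0.1382 0.212 ]
 [0.6706 0.211  0.212 ]
 [0.623  0.2822 0.212 ]
 [0.5766 0.3527 0.212 ]
 [0.5296 0.4244 0.212 ]] [0.08594118 0.08564687 0.08435277 0.08576154] [0.09342353 0.09563409 0.09578839 0.09377817 0.09269416]
122.97063429017304 [[-0.04618854  0.07120399]
 [ 0.63621328  0.08845619]]
123.1878105331291 [[-0.04671144  0.07141572]
 [ 0.71660036  0.13890111]]
strip [[ 0.6907 -0.0918  0.021 ]
 [ 0.4748 -0.4268  0.021 ]
 [ 0.4062 -0.3838  0.021 ]
 [ 0.624  -0.0478  0.021 ]] [0.39849726 0.08096192 0.40045784] [ 0.54890129 -0.23755124  0.021     ]
wells [[ 0.639  -0.102   0.021 ]
 [ 0.603  -0.1569  0.021 ]
 [ 0.5674 -0.2111  0.021 ]
 [ 0.5316 -0.2646  0.021 ]
 [ 0.4962 -0.3197  0.021 ]
 [ 0.4605 -0.3727  0.021 ]] [[-0.03568277 -0.05415262]
 [ 0.54961892 -0.23781198]] 0.06485188186089613 -123.3820765466975
btn [ 0.40015283 -0.27990059  0.042     ]
h6 [ 0.42540213 -0.02267247  0.022     ] [ 0.41916103 -0.08342059  0.022     ] [0.42849759 0.00928639 0.022     ]
```

Call:
{"name": "jog_arm", "arguments": {
  "motion": [
    [0.5,0,-0.5,0,1],
    [0.5,0,-0.5,0,1]
  ],
  "newtons": 40
}}

```text
clock: 0.55
position: [0.1763, -0.6001, 0.2311]
tool_rot: [-3.141, 0.0, 0.237]
force: [0.1, 0.6, -0.3]
grip_width: 0.0857
finger_force: 0.0
```

```bash
python3 -c "
from h import *
print(bot.observe()['qpos'])"
```

```text
[ 1.21687474  0.49458185 -0.03921862  1.56285552  0.02109298  1.08548291
 -0.16149442]
```

```bash
cat >> h.py <<'E'
SEAT=[np.array([.5655,.2446])+(k-2)*np.array([-.0465,.0713]) for k in range(5)]
WELL=[np.array([.5493,-.2377])+(j-2.5)*np.array([-.0358,-.0543]) for j in range(6)]
YR,YS=0.578,0.988
def plan(path,n0=0):
    "path: list of (x,y,z,yaw); prints rows in scaled tool axes from the measured pose"
    s=bot.observe(); p=np.array(s['position']); yaw=s['tool_rot'][2]
    for x,y,z,w in path:
        d=np.array([x,y,z])-p; dw=w-yaw
        n=max(1,int(np.ceil(max(np.linalg.norm(d)/.0295,abs(dw)/.0795))))
        rows=[]
        for i in range(n):
            th=yaw+dw*i/n; c,sn=np.cos(th),np.sin(th)
            rows.append([round(float(a),2) for a in [(c*d[0]+sn*d[1])/n/.03,(sn*d[0]-c*d[1])/n/.03,-d[2]/n/.03,-dw/n/.08]])
        print(n,'rows'); print(rows if abs(dw)>.05 else rows[0])
        p,yaw=p+d,w
E
python3 - <<'E'
from h import *
x,y=SEAT[0]
plan([(.4,-.2,.30,.45),(x,y,.28,YR)])
E
```

```text
16 rows
[[0.65, -0.7, -0.14, -0.17], [0.66, -0.69, -0.14, -0.17], [0.67, -0.68, -0.14, -0.17], [0.68, -0.67, -0.14, -0.17], [0.69, -0.67, -0.14, -0.17], [0.69, -0.66, -0.14, -0.17], [0.7, -0.65, -0.14, -0.17], [0.71, -0.64, -0.14, -0.17], [0.72, -0.63, -0.14, -0.17], [0.73, -0.62, -0.14, -0.17], [0.74, -0.61, -0.14, -0.17], [0.74, -0.6, -0.14, -0.17], [0.75, -0.59, -0.14, -0.17], [0.76, -0.58, -0.14, -0.17], [0.77, -0.57, -0.14, -0.17], [0.77, -0.56, -0.14, -0.17]]
14 rows
[[0.87, -0.38, 0.05, -0.11], [0.87, -0.37, 0.05, -0.11], [0.87, -0.36, 0.05, -0.11], [0.88, -0.36, 0.05, -0.11], [0.88, -0.35, 0.05, -0.11], [0.88, -0.34, 0.05, -0.11], [0.89, -0.33, 0.05, -0.11], [0.89, -0.32, 0.05, -0.11], [0.89, -0.32, 0.05, -0.11], [0.9, -0.31, 0.05, -0.11], [0.9, -0.3, 0.05, -0.11], [0.9, -0.29, 0.05, -0.11], [0.9, -0.28, 0.05, -0.11], [0.91, -0.27, 0.05, -0.11]]
```

Call:
{"name": "jog_arm", "arguments": {
  "motion": [
    [0.7,-0.67,-0.14,-0.17,1],
    [0.7,-0.67,-0.14,-0.17,1],
    [0.7,-0.67,-0.14,-0.17,1],
    [0.7,-0.67,-0.14,-0.17,1],
    [0.7,-0.65,-0.14,-0.17,1],
    [0.7,-0.65,-0.14,-0.17,1],
    [0.7,-0.65,-0.14,-0.17,1],
    [0.7,-0.65,-0.14,-0.17,1],
    [0.72,-0.62,-0.14,-0.17,1],
    [0.72,-0.62,-0.14,-0.17,1],
    [0.72,-0.62,-0.14,-0.17,1],
    [0.72,-0.62,-0.14,-0.17,1]
  ]
}}

```text
clock: 1.75
position: [0.3473, -0.2996, 0.2817]
tool_rot: [3.141, -0.0, 0.401]
force: [0.3, -0.6, -0.9]
grip_width: 0.0853
finger_force: 0.0
```

Call:
{"name": "jog_arm", "arguments": {
  "motion": [
    [0.75,-0.6,-0.14,-0.17,1],
    [0.75,-0.6,-0.14,-0.17,1],
    [0.75,-0.58,-0.14,-0.17,1],
    [0.75,-0.58,-0.14,-0.17,1],
    [0.88,-0.36,0.05,-0.11,1],
    [0.88,-0.36,0.05,-0.11,1],
    [0.88,-0.36,0.05,-0.11,1],
    [0.88,-0.36,0.05,-0.11,1],
    [0.88,-0.36,0.05,-0.11,1],
    [0.88,-0.34,0.05,-0.11,1],
    [0.88,-0.34,0.05,-0.11,1],
    [0.88,-0.34,0.05,-0.11,1]
  ]
}}

```text
clock: 2.95
position: [0.5479, -0.025, 0.2862]
tool_rot: [3.141, 0.0, 0.526]
force: [0.4, -0.7, -0.4]
grip_width: 0.0857
finger_force: 0.0
```

```bash
python3 - <<'E'
from h import *
x,y=SEAT[0]
plan([(x,y,.28,YR)])
E
```

```text
6 rows
[[0.89, -0.3, 0.03, -0.11], [0.89, -0.29, 0.03, -0.11], [0.89, -0.29, 0.03, -0.11], [0.89, -0.28, 0.03, -0.11], [0.9, -0.27, 0.03, -0.11], [0.9, -0.26, 0.03, -0.11]]
```

Call:
{"name": "jog_arm", "arguments": {
  "motion": [
    [0.89,-0.29,0.03,-0.11,1],
    [0.89,-0.29,0.03,-0.11,1],
    [0.89,-0.29,0.03,-0.11,1],
    [0.89,-0.29,0.03,-0.11,1],
    [0.89,-0.27,0.03,-0.11,1],
    [0.7,-0.2,0.03,-0.11,1],
    [0.2,-0.06,0,0,1],
    [0,0,0,0,1]
  ]
}}

```text
clock: 3.75
position: [0.6578, 0.1016, 0.2803]
tool_rot: [-3.141, 0.001, 0.579]
force: [0.3, -0.2, -0.6]
grip_width: 0.0852
finger_force: 0.0
```

```bash
python3 - <<'E'
from h import *
x,y=SEAT[0]
plan([(x,y,.146,YR)])
f=grab('wrist','w1.png')
for k in range(2):
  for p in [(*SEAT[k],.203),(*SEAT[k],.179)]: print(proj(f,p))
E
```

```text
5 rows
[0.01, 0.0, 0.9, 0.0]
[254.01365507 187.93866081]
[254.01408459 180.00873973]
[152.61533491 187.8024785 ]
[160.66625674 179.92064854]
```

View pics/w1.png

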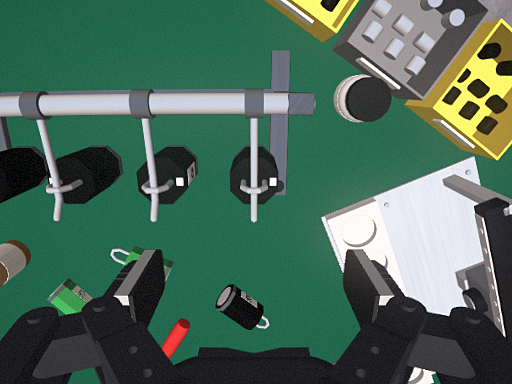

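Call:
{"name": "jog_arm", "arguments": {
  "motion": [
    [0.01,0,0.9,0,1],
    [0.01,0,0.9,0,1],
    [0.01,0,0.9,0,1],
    [0,0,0.9,0,1],
    [0,0,0.8,0,1],
    [0,0,0,0,1],
    [0,0,0,0,0.4],
    [0,0,0,0,0],
    [0,0,0,0,0],
    [0,0,0,0,0],
    [0,0,0,0,0],
    [0,0,0,0,0]
  ],
  "newtons": 80
}}

```text
clock: 5.0
position: [0.6592, 0.1014, 0.1497]
tool_rot: [3.141, -0.001, 0.578]
force: [-0.4, -1.1, 6.1]
grip_width: 0.0206
finger_force: 78.0
```

```bash
python3 - <<'E'
from h import *
print(bot.observe()['grip_width'],bot.observe()['force'])
f=grab('wrist','w2.png')
E
```

```text
0.020630188036556155 [-0.43043075 -1.07040282  6.06611875]
```

View pics/w2.png

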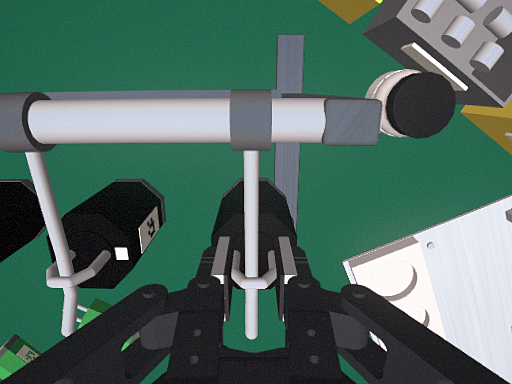

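```bash
python3 - <<'E'
from h import *
f=grab('scene'); u,v=proj(f,(*SEAT[0],.17)).astype(int); print(u,v)
c=f['pixels'][v-45:v+45,u-60:u+60,::-1]
cv2.imwrite('pics/s2.png',cv2.resize(c,None,fx=6,fy=6,interpolation=cv2.INTER_CUBIC))
print(proj(f,bot.observe()['position'])-[u-60,v-45])
E
```

```text
267 243
[60.05384245 48.69881709]
```

View pics/s2.png

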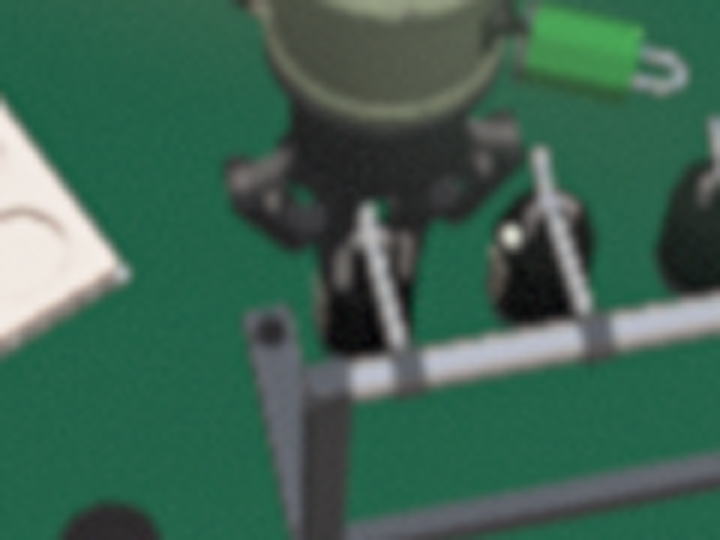

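```bash
python3 - <<'E'
from h import *
s=bot.observe(); f=grab('wrist')
ux=np.array([np.cos(YR),np.sin(YR),0])
print(s['position'],SEAT[0])
for z in (.179,.113):
  for o in (-.022,0,.022): print(z,o,proj(f,np.array([*SEAT[0],z])+o*ux))
for z in (.15,.169,.2): print('tool',z,proj(f,(s['position'][0],s['position'][1],z)))
E
```

```text
[0.65921963 0.10139609 0.1497468 ] [0.6585 0.102 ]
0.179 -0.022 [252.30790189 288.29650536]
0.179 0 [252.25308427 251.95666147]
0.179 0.022 [252.1953249  212.13762415]
0.113 -0.022 [252.6408499  234.47149977]
0.113 0 [252.61358182 206.46340472]
0.113 0.022 [252.58546168 176.66812245]
tool 0.15 [253.93618885 227.8511335 ]
tool 0.169 [253.97754794 242.48104111]
tool 0.2 [254.06723001 274.27581068]
```

Call:
{"name": "jog_arm", "arguments": {
  "motion": [
    [0,0,-0.25,0,0],
    [0,0,-0.25,0,0],
    [0,0,0,0,0],
    [0,0,0,0,0]
  ]
}}

```text
clock: 5.55
position: [0.6587, 0.1016, 0.164]
tool_rot: [3.141, -0.0, 0.579]
force: [0.1, -0.2, -2.2]
grip_width: 0.0204
finger_force: 78.3
```

```bash
python3 - <<'E'
from h import *
f=grab('wrist'); g=grab('scene')
a=f['pixels'][150:350,150:350,::-1]; u,v=proj(g,(*SEAT[0],.17)).astype(int); c=g['pixels'][v-40:v+40,u-40:u+40,::-1]
cv2.imwrite('pics/c3.png',np.hstack([cv2.resize(a,(400,400),interpolation=cv2.INTER_CUBIC),cv2.resize(c,(400,400),interpolation=cv2.INTER_CUBIC)]))
E
```

```text
(no output)
```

View pics/c3.png

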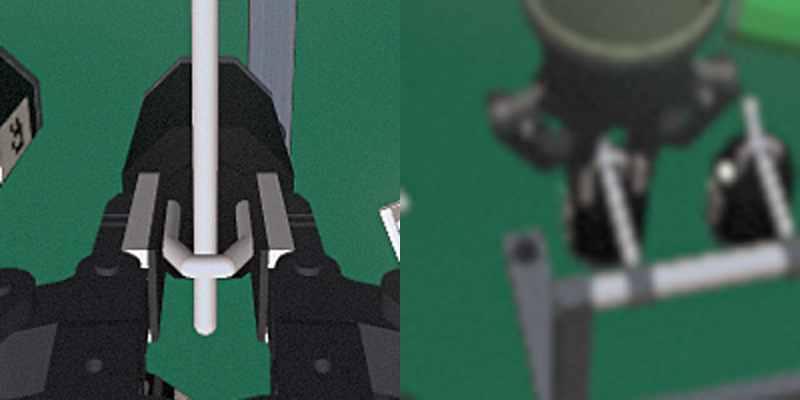

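Call:
{"name": "jog_arm", "arguments": {
  "motion": [
    [-0.5,0,0,0,0],
    [-0.8,0,0,0,0],
    [-0.8,0,0,0,0],
    [-0.6,0,0,0,0],
    [0,0,0,0,0]
  ],
  "newtons": 110
}}

```text
clock: 6.15
position: [0.5893, 0.0555, 0.1638]
tool_rot: [3.141, 0.002, 0.577]
force: [0.5, -0.2, -3.0]
grip_width: 0.0194
finger_force: 107.9
```

```bash
python3 - <<'E'
from h import *
plan([(*WELL[0],.165,YS)])
print(bot.observe()['force'])
f=grab('wrist'); g=grab('scene')
a=f['pixels'][130:330,150:350,::-1]; u,v=proj(g,bot.observe()['position']).astype(int); c=g['pixels'][v-40:v+40,u-40:u+40,::-1]
cv2.imwrite('pics/c4.png',np.hstack([cv2.resize(a,(400,400),interpolation=cv2.INTER_CUBIC),cv2.resize(c,(400,400),interpolation=cv2.INTER_CUBIC)]))
E
```

```text
6 rows
[[-0.25, 0.88, -0.01, -0.86], [-0.31, 0.86, -0.01, -0.86], [-0.37, 0.84, -0.01, -0.86], [-0.42, 0.81, -0.01, -0.86], [-0.48, 0.78, -0.01, -0.86], [-0.53, 0.75, -0.01, -0.86]]
[ 0.45904904 -0.21239053 -2.95361873]
```

View pics/c4.png

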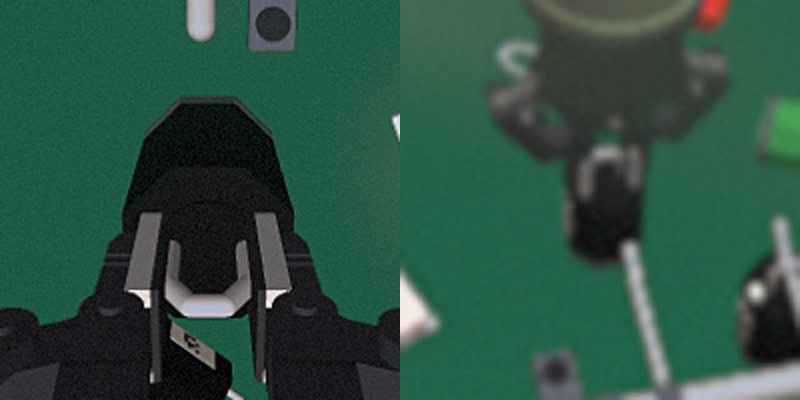

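Call:
{"name": "jog_arm", "arguments": {
  "motion": [
    [-0.25,0.88,0,-0.86,0],
    [-0.31,0.86,0,-0.86,0],
    [-0.37,0.84,0,-0.86,0],
    [-0.42,0.81,0,-0.86,0],
    [-0.48,0.78,0,-0.86,0],
    [-0.53,0.75,0,-0.86,0],
    [0,0,0,0,0],
    [0,0,0,0,0],
    [0,0,0,0,0]
  ]
}}

```text
clock: 7.15
position: [0.6402, -0.0986, 0.1636]
tool_rot: [-3.141, -0.001, 0.992]
force: [0.7, 0.1, -3.0]
grip_width: 0.0195
finger_force: 108.3
```

```bash
python3 - <<'E'
from h import *
plan([(*WELL[0],.060,YS)])
f=grab('wrist','w5.png')
for p in [(*WELL[0],.021),(*WELL[1],.021)]: print(proj(f,p))
E
```

```text
4 rows
[-0.03, 0.01, 0.86, 0.01]
[254.51514091 173.33847965]
[254.22687205 230.5332272 ]
```

View pics/w5.png

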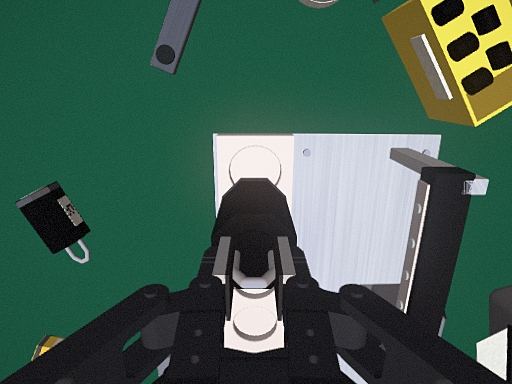

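Call:
{"name": "jog_arm", "arguments": {
  "motion": [
    [-0.04,0.01,0.86,0.02,0],
    [-0.04,0.01,0.86,0.02,0],
    [-0.03,0.01,0.86,0.01,0],
    [-0.03,0,0.8,0,0],
    [0,0,0.2,0,0],
    [0,0,0.1,0,0],
    [0,0,0,0,0],
    [0,0,0,0,0]
  ]
}}

```text
clock: 8.0
position: [0.6391, -0.1038, 0.0546]
tool_rot: [3.14, -0.001, 0.987]
force: [-0.2, 1.0, -2.5]
grip_width: 0.0195
finger_force: 108.6
```

Call:
{"name": "jog_arm", "arguments": {
  "motion": [
    [0.04,0,0.1,0,0],
    [0,0,0.1,0,0],
    [0,0,0.05,0,0],
    [0,0,0,0,0],
    [0,0,0,0,0]
  ]
}}

```text
clock: 8.5
position: [0.64, -0.1031, 0.0476]
tool_rot: [3.14, -0.001, 0.987]
force: [-5.1, 0.8, 19.6]
grip_width: 0.0195
finger_force: 111.3
```

Call:
{"name": "jog_arm", "arguments": {
  "motion": [
    [0,0,-0.03,0,0],
    [0,0,0,0,0.5],
    [0,0,0,0,0.7],
    [0,0,0,0,0.7],
    [0,0,0,0,0.7],
    [0,0,-0.7,0,0.7],
    [0,0,-0.9,0,0.7],
    [0,0,-0.9,0,0.7],
    [0,0,-0.9,0,0.8],
    [0,0,-0.9,0,1],
    [0,0,-0.9,0,1],
    [0,0,0,0,1]
  ]
}}

```text
clock: 9.7
position: [0.6408, -0.103, 0.2064]
tool_rot: [3.137, -0.002, 0.987]
force: [-0.1, 0.6, -0.3]
grip_width: 0.0854
finger_force: 0.0
```

```bash
python3 - <<'E'
from h import *
plan([(.58,.12,.26,YR),(*SEAT[1],.25,YR),(*SEAT[1],.149,YR)])
f=grab('wrist','w6.png'); s=grab('scene')
u,v=proj(s,(*WELL[0],.04)).astype(int)
cv2.imwrite('pics/c6.png',np.hstack([cv2.resize(f['pixels'][:300,100:400,::-1],(400,400),interpolation=cv2.INTER_CUBIC),cv2.resize(s['pixels'][v-40:v+40,u-40:u+40,::-1],(400,400),interpolation=cv2.INTER_CUBIC)]))
for z in (.076,.010): print(proj(f,(*WELL[0],z)))
E
```

```text
9 rows
[[0.57, -0.64, -0.2, 0.57], [0.54, -0.67, -0.2, 0.57], [0.5, -0.69, -0.2, 0.57], [0.47, -0.71, -0.2, 0.57], [0.44, -0.73, -0.2, 0.57], [0.41, -0.75, -0.2, 0.57], [0.37, -0.77, -0.2, 0.57], [0.34, -0.79, -0.2, 0.57], [0.3, -0.8, -0.2, 0.57]]
3 rows
[0.62, -0.3, 0.11, -0.0]
4 rows
[0.0, 0.0, 0.84, -0.0]
[251.05887235 173.38951555]
[251.26131971 159.46255989]
```

View pics/c6.png

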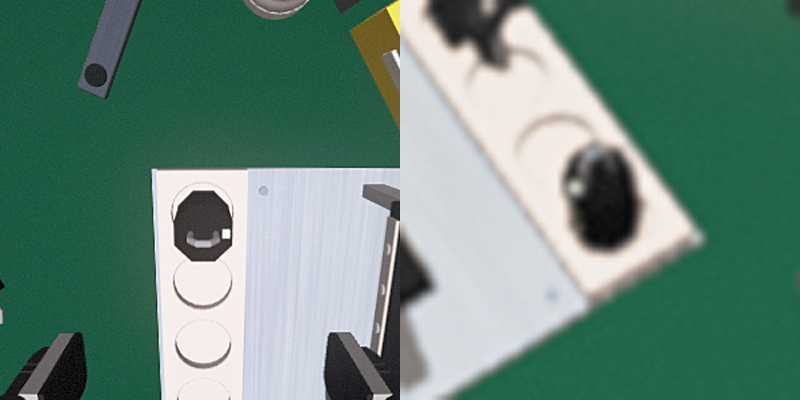

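Call:
{"name": "jog_arm", "arguments": {
  "motion": [
    [0.57,-0.64,-0.2,0.57,1],
    [0.54,-0.67,-0.2,0.57,1],
    [0.5,-0.69,-0.2,0.57,1],
    [0.47,-0.71,-0.2,0.57,1],
    [0.44,-0.73,-0.2,0.57,1],
    [0.41,-0.75,-0.2,0.57,1],
    [0.37,-0.77,-0.2,0.57,1],
    [0.34,-0.79,-0.2,0.57,1],
    [0.3,-0.8,-0.2,0.57,1],
    [0.62,-0.3,0.11,0,1],
    [0.62,-0.3,0.11,0,1],
    [0.62,-0.3,0.11,0,1]
  ]
}}

```text
clock: 11.0
position: [0.6111, 0.1735, 0.2456]
tool_rot: [-3.141, 0.002, 0.577]
force: [0.4, -0.3, 0.4]
grip_width: 0.0854
finger_force: 0.0
```

Call:
{"name": "jog_arm", "arguments": {
  "motion": [
    [0,0,0,0,1],
    [0,0,0,0,1]
  ]
}}

```text
clock: 11.2
position: [0.6106, 0.1729, 0.2456]
tool_rot: [-3.141, 0.002, 0.577]
force: [0.5, -0.1, 0.2]
grip_width: 0.0855
finger_force: 0.0
```

```bash
cat >> h.py <<'E'
def tick(f,k,hang=True):
    "mean brightness at the two possible tick places (rack: right,left; well: +x,-x)"
    c,z,a=(SEAT[k],.180,YR-np.pi/2) if hang else (WELL[k],.077,YS-np.pi/2)
    o=[]
    for s in (1,-1):
        u,v=np.rint(proj(f,[c[0]+s*.020*np.cos(a),c[1]+s*.020*np.sin(a),z])).astype(int)
        o.append(int(f['pixels'][max(v-4,0):v+5,max(u-4,0):u+5].min(2).max()) if 4<u<508 and 4<v<380 else None)
    return o
E
python3 - <<'E'
from h import *
f=grab('wrist')
print([tick(f,k) for k in range(5)], tick(grab('top'),0,False))
plan([(*SEAT[1],.149,YR)])
E
```

```text
[[55, 118], [255, 46], [39, 255], [31, 237], [None, None]] [242, 221]
4 rows
[0.01, -0.0, 0.81, -0.01]
```

Call:
{"name": "jog_arm", "arguments": {
  "motion": [
    [0.02,0,0.81,0,1],
    [0.02,0,0.81,0,1],
    [0,0,0.81,0,1],
    [0,0,0.79,0,1],
    [0,0,0,0,1],
    [0,0,0,0,0.4],
    [0,0,0,0,0],
    [0,0,0,0,0],
    [0,0,0,0,0],
    [0,0,0,0,0],
    [0,0,-0.22,0,0],
    [0,0,-0.22,0,0]
  ],
  "newtons": 110
}}

```text
clock: 12.5
position: [0.612, 0.1736, 0.164]
tool_rot: [-3.142, 0.0, 0.577]
force: [0.1, -0.2, -1.8]
grip_width: 0.0188
finger_force: 107.8
```

Call:
{"name": "jog_arm", "arguments": {
  "motion": [
    [0,0,0,0,0],
    [0,0,0,0,0],
    [-0.5,0,0,0,0],
    [-0.8,0,0,0,0],
    [-0.8,0,0,0,0],
    [-0.6,0,0,0,0],
    [0,0,0,0,0]
  ]
}}

```text
clock: 13.2
position: [0.5427, 0.1279, 0.1635]
tool_rot: [3.141, 0.002, 0.576]
force: [0.4, 0.7, -2.2]
grip_width: 0.019
finger_force: 107.9
```

```bash
python3 - <<'E'
from h import *
plan([(*WELL[1],.165,YS)])
E
```

```text
10 rows
[[-0.35, 0.9, -0.01, -0.51], [-0.38, 0.89, -0.01, -0.51], [-0.42, 0.87, -0.01, -0.51], [-0.46, 0.85, -0.01, -0.51], [-0.49, 0.83, -0.01, -0.51], [-0.52, 0.81, -0.01, -0.51], [-0.56, 0.79, -0.01, -0.51], [-0.59, 0.77, -0.01, -0.51], [-0.62, 0.74, -0.01, -0.51], [-0.65, 0.72, -0.01, -0.51]]
```

Call:
{"name": "jog_arm", "arguments": {
  "motion": [
    [-0.35,0.9,-0.01,-0.51,0],
    [-0.38,0.89,-0.01,-0.51,0],
    [-0.42,0.87,-0.01,-0.51,0],
    [-0.46,0.85,-0.01,-0.51,0],
    [-0.49,0.83,-0.01,-0.51,0],
    [-0.52,0.81,-0.01,-0.51,0],
    [-0.56,0.79,-0.01,-0.51,0],
    [-0.59,0.77,-0.01,-0.51,0],
    [-0.62,0.74,-0.01,-0.51,0],
    [-0.65,0.72,-0.01,-0.51,0],
    [0,0,0,0,0],
    [0,0,0,0,0]
  ]
}}

```text
clock: 14.4
position: [0.6042, -0.1544, 0.166]
tool_rot: [-3.141, -0.0, 0.984]
force: [-0.2, 0.5, -3.3]
grip_width: 0.0191
finger_force: 108.1
```

```bash
python3 - <<'E'
from h import *
plan([(*WELL[1],.055,YS)])
E
```

```text
4 rows
[-0.02, -0.0, 0.93, -0.01]
```

Call:
{"name": "jog_arm", "arguments": {
  "motion": [
    [-0.02,0,0.9,0,0],
    [-0.02,0,0.9,0,0],
    [0,0,0.9,0,0],
    [0,0,0.9,0,0],
    [0,0,0,0,0],
    [0,0,0,0,0],
    [0,0,0,0,0]
  ]
}}

```text
clock: 15.1
position: [0.6043, -0.1548, 0.0601]
tool_rot: [3.14, -0.001, 0.985]
force: [-0.4, 0.1, -2.4]
grip_width: 0.0192
finger_force: 108.5
```

```bash
python3 - <<'E'
from h import *
plan([(*WELL[1],.048,YS)])
E
```

```text
1 rows
[-0.06, -0.01, 0.4, -0.03]
```

Call:
{"name": "jog_arm", "arguments": {
  "motion": [
    [-0.06,0,0.15,0,0],
    [0,0,0.15,0,0],
    [0,0,0.1,0,0],
    [0,0,0,0,0],
    [0,0,0,0,0],
    [0,0,0,0,0]
  ]
}}

```text
clock: 15.7
position: [0.6037, -0.157, 0.0488]
tool_rot: [3.139, -0.001, 0.985]
force: [-6.1, -0.2, 31.1]
grip_width: 0.0194
finger_force: 112.3
```

Call:
{"name": "jog_arm", "arguments": {
  "motion": [
    [0,0,-0.05,0,0],
    [0,0,0,0,0.5],
    [0,0,0,0,0.7],
    [0,0,0,0,0.7],
    [0,0,0,0,0.7],
    [0,0,-0.7,0,0.7],
    [0,0,-0.9,0,0.7],
    [0,0,-0.9,0,0.7],
    [0,0,-0.9,0,0.8],
    [0,0,-0.9,0,1],
    [0,0,-0.9,0,1],
    [0,0,0,0,1]
  ]
}}

```text
clock: 16.9
position: [0.6039, -0.1568, 0.2074]
tool_rot: [3.137, -0.002, 0.985]
force: [0.1, -1.2, 0.2]
grip_width: 0.0855
finger_force: 0.0
```

```bash
python3 - <<'E'
from h import *
f=grab('wrist'); print([tick(f,k,False) for k in range(2)])
plan([(.5,.1,.26,bot.observe()['tool_rot'][2]),(*SEAT[2],.25,YR+np.pi)])
E
```

```text
[[255, 244], [255, 255]]
10 rows
[0.52, -0.76, -0.18, -0.0]
35 rows
[[0.15, -0.02, 0.01, -0.98], [0.15, -0.01, 0.01, -0.98], [0.15, -0.0, 0.01, -0.98], [0.15, 0.01, 0.01, -0.98], [0.15, 0.02, 0.01, -0.98], [0.15, 0.03, 0.01, -0.98], [0.14, 0.05, 0.01, -0.98], [0.14, 0.06, 0.01, -0.98], [0.14, 0.07, 0.01, -0.98], [0.13, 0.08, 0.01, -0.98], [0.12, 0.09, 0.01, -0.98], [0.12, 0.1, 0.01, -0.98], [0.11, 0.11, 0.01, -0.98], [0.1, 0.11, 0.01, -0.98], [0.09, 0.12, 0.01, -0.98], [0.08, 0.13, 0.01, -0.98], [0.07, 0.13, 0.01, -0.98], [0.06, 0.14, 0.01, -0.98], [0.05, 0.14, 0.01, -0.98], [0.04, 0.15, 0.01, -0.98], [0.03, 0.15, 0.01, -0.98], [0.01, 0.15, 0.01, -0.98], [0.0, 0.15, 0.01, -0.98], [-0.01, 0.15, 0.01, -0.98], [-0.02, 0.15, 0.01, -0.98], [-0.03, 0.15, 0.01, -0.98], [-0.04, 0.14, 0.01, -0.98], [-0.06, 0.14, 0.01, -0.98], [-0.07, 0.14, 0.01, -0.98], [-0.08, 0.13, 0.01, -0.98], [-0.09, 0.12, 0.01, -0.98], [-0.1, 0.12, 0.01, -0.98], [-0.11, 0.11, 0.01, -0.98], [-0.11, 0.1, 0.01, -0.98], [-0.12, 0.09, 0.01, -0.98]]
```

Call:
{"name": "jog_arm", "arguments": {
  "motion": [
    [0.52,-0.76,-0.18,0,1],
    [0.52,-0.76,-0.18,0,1],
    [0.52,-0.76,-0.18,0,1],
    [0.52,-0.76,-0.18,0,1],
    [0.52,-0.76,-0.18,0,1],
    [0.52,-0.76,-0.18,0,1],
    [0.52,-0.76,-0.18,0,1],
    [0.52,-0.76,-0.18,0,1],
    [0.52,-0.76,-0.18,0,1],
    [0.52,-0.76,-0.18,0,1],
    [0,0,0,-1,1],
    [0,0,0,-1,1]
  ]
}}

```text
clock: 18.15
position: [0.4981, 0.1, 0.2573]
tool_rot: [-3.141, 0.001, 1.15]
force: [0.2, -0.7, -0.4]
grip_width: 0.085
finger_force: 0.0
```

Call:
{"name": "jog_arm", "arguments": {
  "motion": [
    [0,0,0,-1,1],
    [0,0,0,-1,1],
    [0,0,0,-1,1],
    [0,0,0,-1,1],
    [0,0,0,-1,1],
    [0,0,0,-1,1],
    [0,0,0,-1,1],
    [0,0,0,-1,1],
    [0,0,0,-1,1],
    [0,0,0,-1,1],
    [0,0,0,-1,1],
    [0,0,0,-1,1]
  ]
}}

```text
clock: 19.35
position: [0.4983, 0.0992, 0.2571]
tool_rot: [-3.14, -0.001, 2.108]
force: [-0.0, 0.7, -0.1]
grip_width: 0.0856
finger_force: 0.0
```

Call:
{"name": "jog_arm", "arguments": {
  "motion": [
    [0,0,0,-1,1],
    [0,0,0,-1,1],
    [0,0,0,-1,1],
    [0,0,0,-1,1],
    [0,0,0,-1,1],
    [0,0,0,-1,1],
    [0,0,0,-1,1],
    [0,0,0,-1,1],
    [0,0,0,-1,1],
    [0,0,0,-1,1],
    [0,0,0,-1,1],
    [0,0,0,-1,1]
  ]
}}

```text
clock: 20.55
position: [0.4983, 0.0992, 0.2571]
tool_rot: [3.141, -0.001, 3.068]
force: [-0.2, 0.0, 0.3]
grip_width: 0.0852
finger_force: 0.0
```

Call:
{"name": "jog_arm", "arguments": {
  "motion": [
    [0,0,0,-1,1],
    [0,0,0,-1,1],
    [0,0,0,-1,1],
    [0,0,0,-1,1],
    [0,0,0,-1,1],
    [0,0,0,-1,1],
    [0,0,0,-1,1],
    [0,0,0,-0.2,1],
    [0,0,0,0,1]
  ]
}}

```text
clock: 21.45
position: [0.4985, 0.0992, 0.2574]
tool_rot: [3.141, -0.001, -2.644]
force: [-0.6, -0.5, 1.0]
grip_width: 0.0855
finger_force: 0.0
```

```bash
cat >> h.py <<'E'
def yawto(w): # nearest representation
    y=bot.observe()['tool_rot'][2]; return y+(w-y+np.pi)%(2*np.pi)-np.pi
E
python3 - <<'E'
from h import *
print(bot.observe()['qpos'])
w=yawto(YR+np.pi); print(w)
plan([(*SEAT[2],.25,w),(*SEAT[2],.149,w)])
E
```

```text
[ 0.60308803  0.55570341 -1.30201845  1.79120194  0.56622658  1.24282652
  1.21228459]
-2.5635926535897937
6 rows
[[-0.71, 0.53, 0.04, -0.17], [-0.72, 0.52, 0.04, -0.17], [-0.73, 0.51, 0.04, -0.17], [-0.73, 0.5, 0.04, -0.17], [-0.74, 0.49, 0.04, -0.17], [-0.75, 0.48, 0.04, -0.17]]
4 rows
[-0.0, 0.0, 0.84, -0.0]
```

Call:
{"name": "jog_arm", "arguments": {
  "motion": [
    [-0.71,0.53,0.04,-0.17,1],
    [-0.72,0.52,0.04,-0.17,1],
    [-0.73,0.51,0.04,-0.17,1],
    [-0.73,0.5,0.04,-0.17,1],
    [-0.74,0.49,0.04,-0.17,1],
    [-0.75,0.48,0.04,-0.17,1],
    [0,0,0,0,1],
    [0,0,0,0,1]
  ]
}}

```text
clock: 22.25
position: [0.5652, 0.2449, 0.2503]
tool_rot: [3.141, -0.001, -2.561]
force: [-0.3, -0.2, -1.1]
grip_width: 0.0852
finger_force: 0.0
```

```bash
python3 - <<'E'
from h import *
print(bot.observe()['qpos'])
f=grab('wrist'); print([tick(f,k) for k in range(5)])
w=yawto(YR+np.pi); plan([(*SEAT[2],.149,w)])
E
```

```text
[ 0.20332569  0.71316574 -1.18566305  1.52796187  0.66888019  1.35639064
  1.10877573]
[[241, 52], [56, 53], [54, 255], [55, 255], [255, 255]]
4 rows
[-0.0, 0.0, 0.85, 0.01]
```

Call:
{"name": "jog_arm", "arguments": {
  "motion": [
    [0,0,0.85,0,1],
    [0,0,0.85,0,1],
    [0,0,0.85,0,1],
    [0,0,0.82,0,1],
    [0,0,0,0,1],
    [0,0,0,0,0.4],
    [0,0,0,0,0],
    [0,0,0,0,0],
    [0,0,0,0,0],
    [0,0,0,0,0],
    [0,0,-0.22,0,0],
    [0,0,-0.22,0,0]
  ]
}}

```text
clock: 23.5
position: [0.5655, 0.2444, 0.1634]
tool_rot: [3.141, -0.0, -2.56]
force: [0.4, -0.5, -2.9]
grip_width: 0.0191
finger_force: 107.8
```

Call:
{"name": "jog_arm", "arguments": {
  "motion": [
    [0,0,0,0,0],
    [0,0,0,0,0],
    [0.5,0,0,0,0],
    [0.8,0,0,0,0],
    [0.8,0,0,0,0],
    [0.6,0,0,0,0],
    [0,0,0,0,0]
  ]
}}

```text
clock: 24.2
position: [0.4965, 0.1985, 0.1627]
tool_rot: [-3.14, -0.001, -2.561]
force: [0.4, 0.9, -3.1]
grip_width: 0.0193
finger_force: 107.9
```

```bash
python3 - <<'E'
from h import *
print(bot.observe()['qpos'])
w=bot.observe()['tool_rot'][2]; plan([(.5,.06,.165,w)])
E
```

```text
[ 0.30973317  0.69871315 -1.18766203  1.8380199   0.72406425  1.12349776
  1.00878735]
5 rows
[0.49, -0.78, -0.02, -0.0]
```

Call:
{"name": "jog_arm", "arguments": {
  "motion": [
    [0.49,-0.78,-0.02,0,0],
    [0.49,-0.78,-0.02,0,0],
    [0.49,-0.78,-0.02,0,0],
    [0.49,-0.78,-0.02,0,0],
    [0.49,-0.78,-0.02,0,0],
    [0,0,0,1,0],
    [0,0,0,1,0],
    [0,0,0,1,0],
    [0,0,0,1,0],
    [0,0,0,1,0],
    [0,0,0,1,0],
    [0,0,0,1,0]
  ]
}}

```text
clock: 25.4
position: [0.501, 0.0621, 0.1658]
tool_rot: [3.141, 0.0, -3.124]
force: [-0.4, -0.6, -2.5]
grip_width: 0.0193
finger_force: 108.2
```

Call:
{"name": "jog_arm", "arguments": {
  "motion": [
    [0,0,0,1,0],
    [0,0,0,1,0],
    [0,0,0,1,0],
    [0,0,0,1,0],
    [0,0,0,1,0],
    [0,0,0,1,0],
    [0,0,0,1,0],
    [0,0,0,1,0],
    [0,0,0,1,0],
    [0,0,0,1,0],
    [0,0,0,1,0],
    [0,0,0,1,0]
  ]
}}

```text
clock: 26.6
position: [0.501, 0.0621, 0.1659]
tool_rot: [3.141, -0.0, 2.2]
force: [-1.2, -0.4, -3.0]
grip_width: 0.0194
finger_force: 108.2
```

Call:
{"name": "jog_arm", "arguments": {
  "motion": [
    [0,0,0,1,0],
    [0,0,0,1,0],
    [0,0,0,1,0],
    [0,0,0,1,0],
    [0,0,0,1,0],
    [0,0,0,1,0],
    [0,0,0,1,0],
    [0,0,0,1,0],
    [0,0,0,1,0],
    [0,0,0,1,0],
    [0,0,0,1,0],
    [0,0,0,1,0]
  ]
}}

```text
clock: 27.8
position: [0.501, 0.0622, 0.1659]
tool_rot: [3.142, -0.0, 1.24]
force: [0.5, 0.7, -3.0]
grip_width: 0.0191
finger_force: 108.2
```

Call:
{"name": "jog_arm", "arguments": {
  "motion": [
    [0,0,0,1,0],
    [0,0,0,1,0],
    [0,0,0,1,0],
    [0,0,0,0.2,0],
    [0,0,0,0,0]
  ]
}}

```text
clock: 28.3
position: [0.5009, 0.0621, 0.1659]
tool_rot: [3.142, -0.0, 0.989]
force: [0.1, 0.4, -2.3]
grip_width: 0.0191
finger_force: 108.2
```

```bash
python3 - <<'E'
from h import *
print(bot.observe()['qpos'])
plan([(*WELL[2],.165,YS)])
E
```

```text
[ 0.20557243  0.42628663 -0.57969532  1.927296    0.29992496  0.87366492
 -1.11019606]
10 rows
[-0.64, 0.68, 0.0, 0.0]
```

Call:
{"name": "jog_arm", "arguments": {
  "motion": [
    [-0.64,0.68,0,0,0],
    [-0.64,0.68,0,0,0],
    [-0.64,0.68,0,0,0],
    [-0.64,0.68,0,0,0],
    [-0.64,0.68,0,0,0],
    [-0.64,0.68,0,0,0],
    [-0.64,0.68,0,0,0],
    [-0.64,0.68,0,0,0],
    [-0.64,0.68,0,0,0],
    [-0.64,0.68,0,0,0],
    [0,0,0,0,0],
    [0,0,0,0,0]
  ]
}}

```text
clock: 29.5
position: [0.5648, -0.211, 0.1655]
tool_rot: [-3.141, -0.0, 0.987]
force: [0.5, 0.0, -3.1]
grip_width: 0.0195
finger_force: 108.3
```

Call:
{"name": "jog_arm", "arguments": {
  "motion": [
    [0,0,0.9,0,0],
    [0,0,0.9,0,0],
    [0,0,0.7,0,0],
    [0,0,0,0,0],
    [0,0,0,0,0]
  ]
}}

```text
clock: 30.0
position: [0.5652, -0.21, 0.0915]
tool_rot: [-3.141, -0.0, 0.988]
force: [-0.5, -0.3, -1.9]
grip_width: 0.0193
finger_force: 108.4
```

```bash
python3 - <<'E'
from h import *
plan([(*WELL[2],.048,YS)])
E
```

```text
2 rows
[0.01, 0.03, 0.72, 0.0]
```

Call:
{"name": "jog_arm", "arguments": {
  "motion": [
    [0.01,0.03,0.7,0,0],
    [0.01,0.03,0.5,0,0],
    [0,0,0.1,0,0],
    [0,0,0.1,0,0],
    [0,0,0.05,0,0],
    [0,0,0,0,0],
    [0,0,0,0,0]
  ]
}}

```text
clock: 30.7
position: [0.5673, -0.2113, 0.0484]
tool_rot: [3.14, -0.0, 0.987]
force: [-1.1, 1.6, 7.0]
grip_width: 0.0193
finger_force: 109.3
```

Call:
{"name": "jog_arm", "arguments": {
  "motion": [
    [0,0,0.02,0,0],
    [0,0,0,0,0.5],
    [0,0,0,0,0.7],
    [0,0,0,0,0.7],
    [0,0,0,0,0.7],
    [0,0,-0.7,0,0.7],
    [0,0,-0.9,0,0.7],
    [0,0,-0.9,0,0.7],
    [0,0,-0.9,0,0.8],
    [0,0,-0.9,0,1],
    [0,0,-0.9,0,1],
    [0,0,0,0,1]
  ]
}}

```text
clock: 31.9
position: [0.5683, -0.2117, 0.2062]
tool_rot: [3.137, -0.001, 0.986]
force: [0.7, -0.5, 0.4]
grip_width: 0.0855
finger_force: 0.0
```

```bash
python3 - <<'E'
from h import *
f=grab('wrist'); cv2.imwrite('pics/w8.png',f['pixels'][:,:,::-1])
print([proj(f,(*WELL[k],.105)) for k in range(3)])
plan([(.48,.15,.26,bot.observe()['tool_rot'][2])])
E
```

```text
[array([251.02333591,  23.173583  ]), array([251.32376109, 107.05461727]), array([251.60051589, 180.82533249])]
13 rows
[0.65, -0.7, -0.14, -0.0]
```

Call:
{"name": "jog_arm", "arguments": {
  "motion": [
    [0.65,-0.7,-0.14,0,1],
    [0.65,-0.7,-0.14,0,1],
    [0.65,-0.7,-0.14,0,1],
    [0.65,-0.7,-0.14,0,1],
    [0.65,-0.7,-0.14,0,1],
    [0.65,-0.7,-0.14,0,1],
    [0.65,-0.7,-0.14,0,1],
    [0.65,-0.7,-0.14,0,1],
    [0.65,-0.7,-0.14,0,1],
    [0.65,-0.7,-0.14,0,1],
    [0.65,-0.7,-0.14,0,1],
    [0.65,-0.7,-0.14,0,1]
  ]
}}

```text
clock: 33.15
position: [0.485, 0.1237, 0.2525]
tool_rot: [-3.141, 0.001, 0.987]
force: [0.2, -0.3, 0.4]
grip_width: 0.0852
finger_force: 0.0
```

Call:
{"name": "jog_arm", "arguments": {
  "motion": [
    [0.6,-0.6,-0.1,-1,1],
    [0,0,0,-1,1],
    [0,0,0,-1,1],
    [0,0,0,-1,1],
    [0,0,0,-1,1],
    [0,0,0,-1,1],
    [0,0,0,-1,1],
    [0,0,0,-1,1],
    [0,0,0,-1,1],
    [0,0,0,-1,1],
    [0,0,0,-1,1],
    [0,0,0,-1,1]
  ]
}}

```text
clock: 34.35
position: [0.4802, 0.1476, 0.2553]
tool_rot: [-3.14, -0.0, 1.95]
force: [-0.1, -1.0, -0.6]
grip_width: 0.0854
finger_force: 0.0
```

Call:
{"name": "jog_arm", "arguments": {
  "motion": [
    [0,0,0,-1,1],
    [0,0,0,-1,1],
    [0,0,0,-1,1],
    [0,0,0,-1,1],
    [0,0,0,-1,1],
    [0,0,0,-1,1],
    [0,0,0,-1,1],
    [0,0,0,-1,1],
    [0,0,0,-1,1],
    [0,0,0,-1,1],
    [0,0,0,-1,1],
    [0,0,0,-1,1]
  ]
}}

```text
clock: 35.55
position: [0.4803, 0.1476, 0.2554]
tool_rot: [-3.141, -0.001, 2.91]
force: [0.4, -1.1, -0.3]
grip_width: 0.0851
finger_force: 0.0
```

Call:
{"name": "jog_arm", "arguments": {
  "motion": [
    [0,0,0,-1,1],
    [0,0,0,-1,1],
    [0,0,0,-1,1],
    [0,0,0,-1,1],
    [0,0,0,-1,1],
    [0,0,0,-1,1],
    [0,0,0,-1,1],
    [0,0,0,-1,1],
    [0,0,0,-1,1],
    [0,0,0,-1,1],
    [0,0,0,-0.2,1],
    [0,0,0,0,1]
  ]
}}

```text
clock: 36.75
position: [0.4804, 0.1477, 0.2557]
tool_rot: [3.141, -0.001, -2.562]
force: [0.3, 0.3, -0.1]
grip_width: 0.0854
finger_force: 0.0
```

```bash
python3 - <<'E'
from h import *
print(bot.observe()['qpos'])
w=yawto(YR+np.pi); plan([(*SEAT[3],.25,w)])
E
```

```text
[ 0.50877349  0.54557754 -1.30198938  1.80699085  0.5585444   1.23045663
  1.19424812]
6 rows
[-0.69, 0.66, 0.03, 0.0]
```

Call:
{"name": "jog_arm", "arguments": {
  "motion": [
    [-0.69,0.66,0.03,0,1],
    [-0.69,0.66,0.03,0,1],
    [-0.69,0.66,0.03,0,1],
    [-0.69,0.66,0.03,0,1],
    [-0.69,0.66,0.03,0,1],
    [-0.69,0.66,0.03,0,1],
    [0,0,0,0,1],
    [0,0,0,0,1]
  ]
}}

```text
clock: 37.55
position: [0.5188, 0.3157, 0.2504]
tool_rot: [3.141, -0.001, -2.561]
force: [1.0, -0.0, 0.3]
grip_width: 0.0851
finger_force: 0.0
```

```bash
python3 - <<'E'
from h import *
print(bot.observe()['qpos'])
f=grab('wrist'); print([tick(f,k) for k in (3,4)])
w=yawto(YR+np.pi); plan([(*SEAT[3],.149,w)])
E
```

```text
[ 0.06888679  0.68859965 -1.16754877  1.55222769  0.64463362  1.33397281
  0.97941825]
[[37, 255], [255, 168]]
4 rows
[-0.0, 0.01, 0.85, 0.01]
```

Call:
{"name": "jog_arm", "arguments": {
  "motion": [
    [0,0,0.85,0,1],
    [0,0,0.85,0,1],
    [0,0,0.85,0,1],
    [0,0,0.82,0,1],
    [0,0,0,0,1],
    [0,0,0,0,0.4],
    [0,0,0,0,0],
    [0,0,0,0,0],
    [0,0,0,0,0],
    [0,0,0,0,0],
    [0,0,-0.22,0,0],
    [0,0,-0.22,0,0]
  ]
}}

```text
clock: 38.8
position: [0.519, 0.3152, 0.1634]
tool_rot: [3.141, -0.0, -2.561]
force: [1.1, 0.2, -0.9]
grip_width: 0.0195
finger_force: 107.8
```

Call:
{"name": "jog_arm", "arguments": {
  "motion": [
    [0,0,0,0,0],
    [0,0,0,0,0],
    [0.5,0,0,0,0],
    [0.8,0,0,0,0],
    [0.8,0,0,0,0],
    [0.6,0,0,0,0],
    [0,0,0,0,0]
  ]
}}

```text
clock: 39.5
position: [0.4502, 0.2695, 0.1628]
tool_rot: [-3.14, -0.001, -2.56]
force: [1.2, 0.4, -3.2]
grip_width: 0.0193
finger_force: 107.9
```

Call:
{"name": "jog_arm", "arguments": {
  "motion": [
    [0.34,-0.82,0,0,0],
    [0.34,-0.82,0,0,0],
    [0.34,-0.82,0,0,0],
    [0.34,-0.82,0,0,0],
    [0.34,-0.82,0,0,0],
    [0.34,-0.82,0,0,0],
    [0.34,-0.82,0,0,0],
    [0.34,-0.82,0,0,0],
    [0,0,0,1,0],
    [0,0,0,1,0],
    [0,0,0,1,0],
    [0,0,0,1,0]
  ]
}}

```text
clock: 40.7
position: [0.4917, 0.0616, 0.1629]
tool_rot: [3.141, 0.0, -2.884]
force: [-0.4, 0.1, -1.9]
grip_width: 0.0195
finger_force: 108.2
```

Call:
{"name": "jog_arm", "arguments": {
  "motion": [
    [0,0,0,1,0],
    [0,0,0,1,0],
    [0,0,0,1,0],
    [0,0,0,1,0],
    [0,0,0,1,0],
    [0,0,0,1,0],
    [0,0,0,1,0],
    [0,0,0,1,0],
    [0,0,0,1,0],
    [0,0,0,1,0],
    [0,0,0,1,0],
    [0,0,0,1,0]
  ]
}}

```text
clock: 41.9
position: [0.4917, 0.0617, 0.1629]
tool_rot: [3.141, -0.0, 2.439]
force: [-0.1, -0.3, -1.8]
grip_width: 0.0194
finger_force: 108.2
```

Call:
{"name": "jog_arm", "arguments": {
  "motion": [
    [0,0,0,1,0],
    [0,0,0,1,0],
    [0,0,0,1,0],
    [0,0,0,1,0],
    [0,0,0,1,0],
    [0,0,0,1,0],
    [0,0,0,1,0],
    [0,0,0,1,0],
    [0,0,0,1,0],
    [0,0,0,1,0],
    [0,0,0,1,0],
    [0,0,0,1,0]
  ]
}}

```text
clock: 43.1
position: [0.4917, 0.0618, 0.1629]
tool_rot: [3.141, -0.0, 1.48]
force: [0.4, 0.1, -2.3]
grip_width: 0.0192
finger_force: 108.2
```

Call:
{"name": "jog_arm", "arguments": {
  "motion": [
    [0,0,0,1,0],
    [0,0,0,1,0],
    [0,0,0,1,0],
    [0,0,0,1,0],
    [0,0,0,1,0],
    [0,0,0,1,0],
    [0,0,0,0.1,0],
    [0,0,0,0,0]
  ]
}}

```text
clock: 43.9
position: [0.4915, 0.0617, 0.1629]
tool_rot: [3.142, -0.0, 0.997]
force: [0.4, -0.2, -2.8]
grip_width: 0.0196
finger_force: 108.2
```

```bash
python3 - <<'E'
from h import *
plan([(*WELL[3],.165,YS)])
E
```

```text
12 rows
[-0.7, 0.59, -0.01, 0.01]
```

Call:
{"name": "jog_arm", "arguments": {
  "motion": [
    [-0.7,0.59,-0.01,0.01,0],
    [-0.7,0.59,-0.01,0.01,0],
    [-0.7,0.59,-0.01,0.01,0],
    [-0.7,0.59,-0.01,0.01,0],
    [-0.7,0.59,-0.01,0.01,0],
    [-0.7,0.59,-0.01,0.01,0],
    [-0.7,0.59,-0.01,0.01,0],
    [-0.7,0.59,-0.01,0.01,0],
    [-0.7,0.59,-0.01,0.01,0],
    [-0.7,0.59,-0.01,0.01,0],
    [-0.7,0.59,-0.01,0.01,0],
    [-0.7,0.59,-0.01,0.01,0]
  ]
}}

```text
clock: 45.1
position: [0.5307, -0.2669, 0.1664]
tool_rot: [-3.141, -0.0, 0.987]
force: [0.2, 0.4, -1.9]
grip_width: 0.0193
finger_force: 108.2
```

Call:
{"name": "jog_arm", "arguments": {
  "motion": [
    [0,0,0,0,0],
    [0,0,0,0,0],
    [0,0,0.9,0,0],
    [0,0,0.9,0,0],
    [0,0,0.7,0,0],
    [0,0,0,0,0],
    [0,0,0,0,0]
  ]
}}

```text
clock: 45.8
position: [0.531, -0.2649, 0.092]
tool_rot: [-3.141, -0.0, 0.987]
force: [0.6, 0.3, -1.7]
grip_width: 0.0195
finger_force: 108.4
```

```bash
python3 - <<'E'
from h import *
plan([(*WELL[3],.048,YS)])
E
```

```text
2 rows
[0.0, 0.01, 0.73, -0.01]
```

Call:
{"name": "jog_arm", "arguments": {
  "motion": [
    [0,0.01,0.7,0,0],
    [0,0.01,0.5,0,0],
    [0,0,0.1,0,0],
    [0,0,0.1,0,0],
    [0,0,0.07,0,0],
    [0,0,0,0,0],
    [0,0,0,0,0]
  ]
}}

```text
clock: 46.5
position: [0.5317, -0.2662, 0.0484]
tool_rot: [3.14, -0.0, 0.985]
force: [-2.4, 0.6, 6.9]
grip_width: 0.0193
finger_force: 109.3
```

Call:
{"name": "jog_arm", "arguments": {
  "motion": [
    [0,0,0.02,0,0],
    [0,0,0,0,0.5],
    [0,0,0,0,0.7],
    [0,0,0,0,0.7],
    [0,0,0,0,0.7],
    [0,0,-0.7,0,0.7],
    [0,0,-0.9,0,0.7],
    [0,0,-0.9,0,0.7],
    [0,0,-0.9,0,0.8],
    [0,0,-0.9,0,1],
    [0,0,-0.9,0,1],
    [0,0,0,0,1]
  ]
}}

```text
clock: 47.7
position: [0.5326, -0.2665, 0.2062]
tool_rot: [3.137, -0.001, 0.985]
force: [0.7, -0.4, -0.7]
grip_width: 0.0852
finger_force: 0.0
```

Call:
{"name": "jog_arm", "arguments": {
  "motion": [
    [0,0,-0.4,1,1],
    [0,0,-0.4,1,1],
    [0,0,-0.4,1,1],
    [0,0,-0.4,1,1],
    [0,0,-0.2,1,1],
    [0,0,0,0.1,1]
  ]
}}

```text
clock: 48.3
position: [0.5314, -0.2661, 0.2571]
tool_rot: [3.141, -0.0, 0.575]
force: [0.3, 0.9, 0.7]
grip_width: 0.0856
finger_force: 0.0
```

```bash
python3 - <<'E'
from h import *
print(bot.observe()['qpos'])
plan([(*SEAT[4],.25,YR)])
E
```

```text
[ 0.64889812  0.44203769 -0.40375337  1.60265781  0.18684625  1.1344266
 -0.79480786]
23 rows
[0.44, -0.84, 0.01, -0.0]
```

Call:
{"name": "jog_arm", "arguments": {
  "motion": [
    [0.44,-0.84,0.01,0,1],
    [0.44,-0.84,0.01,0,1],
    [0.44,-0.84,0.01,0,1],
    [0.44,-0.84,0.01,0,1],
    [0.44,-0.84,0.01,0,1],
    [0.44,-0.84,0.01,0,1],
    [0.44,-0.84,0.01,0,1],
    [0.44,-0.84,0.01,0,1],
    [0.44,-0.84,0.01,0,1],
    [0.44,-0.84,0.01,0,1],
    [0.44,-0.84,0.01,0,1],
    [0.44,-0.84,0.01,0,1]
  ]
}}

```text
clock: 49.5
position: [0.4984, 0.0748, 0.2525]
tool_rot: [-3.141, 0.001, 0.579]
force: [0.8, 0.2, -0.0]
grip_width: 0.0856
finger_force: 0.0
```

Call:
{"name": "jog_arm", "arguments": {
  "motion": [
    [0.44,-0.84,0.01,0,1],
    [0.44,-0.84,0.01,0,1],
    [0.44,-0.84,0.01,0,1],
    [0.44,-0.84,0.01,0,1],
    [0.44,-0.84,0.01,0,1],
    [0.44,-0.84,0.01,0,1],
    [0.44,-0.84,0.01,0,1],
    [0.44,-0.84,0.01,0,1],
    [0.44,-0.84,0.01,0,1],
    [0.44,-0.84,0.01,0,1],
    [0.44,-0.84,0.01,0,1],
    [0,0,0,0,1]
  ]
}}

```text
clock: 50.7
position: [0.4675, 0.3889, 0.2488]
tool_rot: [-3.14, 0.001, 0.583]
force: [0.1, -0.7, 0.2]
grip_width: 0.0854
finger_force: 0.0
```

```bash
python3 - <<'E'
from h import *
print(bot.observe()['qpos'])
f=grab('wrist'); print(tick(f,4))
plan([(*SEAT[4],.149,YR)])
E
```

```text
[-0.37982518  0.50603823 -0.60585603  1.56733475  0.30278399  1.16422707
 -2.03492026]
[255, 73]
4 rows
[0.03, 0.02, 0.83, 0.01]
```

Call:
{"name": "jog_arm", "arguments": {
  "motion": [
    [0.04,0.03,0.83,0.02,1],
    [0.04,0.03,0.83,0.02,1],
    [0.02,0.02,0.83,0.01,1],
    [0,0,0.81,0,1],
    [0,0,0,0,1],
    [0,0,0,0,0.4],
    [0,0,0,0,0],
    [0,0,0,0,0],
    [0,0,0,0,0],
    [0,0,0,0,0],
    [0,0,-0.22,0,0],
    [0,0,-0.22,0,0]
  ]
}}

```text
clock: 51.95
position: [0.4732, 0.3848, 0.1646]
tool_rot: [3.141, 0.0, 0.573]
force: [0.0, 0.4, -1.4]
grip_width: 0.0192
finger_force: 107.8
```

Call:
{"name": "jog_arm", "arguments": {
  "motion": [
    [0,0,0,0,0],
    [0,0,0,0,0],
    [-0.5,0,0,0,0],
    [-0.8,0,0,0,0],
    [-0.8,0,0,0,0],
    [-0.6,0,0,0,0],
    [0,0,0,0,0]
  ]
}}

```text
clock: 52.65
position: [0.4038, 0.3398, 0.1641]
tool_rot: [3.141, 0.001, 0.574]
force: [-0.2, -0.2, -1.5]
grip_width: 0.0192
finger_force: 107.9
```

```bash
python3 - <<'E'
from h import *
print(bot.observe()['qpos'])
w=bot.observe()['tool_rot'][2]
plan([(.45,.0,.165,w)])
f=grab('top'); print(plane(f,133,280,.06))
E
```

```text
[-0.36050637  0.47027228 -0.60421033  1.87029047  0.33440413  0.90416489
 -2.12133539]
12 rows
[-0.4, 0.86, -0.0, -0.0]
[0.29183315 0.33888655 0.06      ]
```

Call:
{"name": "jog_arm", "arguments": {
  "motion": [
    [-0.4,0.86,0,0,0],
    [-0.4,0.86,0,0,0],
    [-0.4,0.86,0,0,0],
    [-0.4,0.86,0,0,0],
    [-0.4,0.86,0,0,0],
    [-0.4,0.86,0,0,0],
    [-0.4,0.86,0,0,0],
    [-0.4,0.86,0,0,0],
    [-0.4,0.86,0,0,0],
    [-0.4,0.86,0,0,0],
    [-0.4,0.86,0,0,0],
    [-0.4,0.86,0,0,0]
  ]
}}

```text
clock: 53.9
position: [0.4528, 0.0016, 0.1641]
tool_rot: [3.142, -0.0, 0.573]
force: [1.0, 0.3, -2.0]
grip_width: 0.0193
finger_force: 107.9
```

Call:
{"name": "jog_arm", "arguments": {
  "motion": [
    [0,0,0,-1,0],
    [0,0,0,-1,0],
    [0,0,0,-1,0],
    [0,0,0,-1,0],
    [0,0,0,-1,0],
    [0,0,0,-0.18,0],
    [0,0,0,0,0]
  ]
}}

```text
clock: 54.6
position: [0.4524, 0.0028, 0.164]
tool_rot: [-3.141, -0.0, 0.986]
force: [1.0, 0.3, -2.9]
grip_width: 0.0192
finger_force: 108.0
```

```bash
python3 - <<'E'
from h import *
plan([(*WELL[4],.165,YS)])
E
```

```text
12 rows
[-0.68, 0.59, -0.0, -0.0]
```

Call:
{"name": "jog_arm", "arguments": {
  "motion": [
    [-0.68,0.59,0,0,0],
    [-0.68,0.59,0,0,0],
    [-0.68,0.59,0,0,0],
    [-0.68,0.59,0,0,0],
    [-0.68,0.59,0,0,0],
    [-0.68,0.59,0,0,0],
    [-0.68,0.59,0,0,0],
    [-0.68,0.59,0,0,0],
    [-0.68,0.59,0,0,0],
    [-0.68,0.59,0,0,0],
    [-0.68,0.59,0,0,0],
    [-0.68,0.59,0,0,0]
  ]
}}

```text
clock: 55.8
position: [0.4946, -0.3198, 0.164]
tool_rot: [-3.142, 0.0, 0.985]
force: [0.7, 0.1, -2.1]
grip_width: 0.0193
finger_force: 108.1
```

Call:
{"name": "jog_arm", "arguments": {
  "motion": [
    [0,0,0,0,0],
    [0,0,0,0,0],
    [0,0,0.9,0,0],
    [0,0,0.9,0,0],
    [0,0,0.7,0,0],
    [0,0,0,0,0],
    [0,0,0,0,0]
  ]
}}

```text
clock: 56.5
position: [0.4948, -0.3178, 0.0897]
tool_rot: [-3.141, -0.0, 0.988]
force: [0.4, 0.7, -2.0]
grip_width: 0.019
finger_force: 108.3
```

```bash
python3 - <<'E'
from h import *
plan([(*WELL[4],.048,YS)])
E
```

```text
2 rows
[-0.01, 0.02, 0.69, -0.0]
```

Call:
{"name": "jog_arm", "arguments": {
  "motion": [
    [-0.01,0.03,0.7,0,0],
    [-0.02,0.02,0.5,0,0],
    [0,0,0.1,0,0],
    [0,0,0.07,0,0],
    [0,0,0,0,0],
    [0,0,0,0,0]
  ]
}}

```text
clock: 57.1
position: [0.4958, -0.3205, 0.0496]
tool_rot: [3.14, 0.0, 0.987]
force: [-1.3, 0.4, 10.0]
grip_width: 0.019
finger_force: 109.3
```

Call:
{"name": "jog_arm", "arguments": {
  "motion": [
    [0,0,0.02,0,0],
    [0,0,0,0,0.5],
    [0,0,0,0,0.7],
    [0,0,0,0,0.7],
    [0,0,0,0,0.7],
    [0,0,-0.7,0,0.7],
    [0,0,-0.9,0,0.7],
    [0,0,-0.9,0,0.7],
    [0,0,-0.9,0,0.8],
    [0,0,-0.9,0,1],
    [0,0,-0.9,0,1],
    [0,0,0,0,1]
  ]
}}

```text
clock: 58.3
position: [0.4966, -0.3207, 0.2068]
tool_rot: [3.137, -0.0, 0.987]
force: [0.4, -0.4, -1.0]
grip_width: 0.0851
finger_force: 0.0
```

```bash
python3 - <<'E'
from h import *
plan([(.41,-.09,.28,bot.observe()['tool_rot'][2])])
E
```

```text
9 rows
[0.54, -0.74, -0.27, -0.0]
```

Call:
{"name": "jog_arm", "arguments": {
  "motion": [
    [0.54,-0.74,-0.27,0,1],
    [0.54,-0.74,-0.27,0,1],
    [0.54,-0.74,-0.27,0,1],
    [0.54,-0.74,-0.27,0,1],
    [0.54,-0.74,-0.27,0,1],
    [0.54,-0.74,-0.27,0,1],
    [0.54,-0.74,-0.27,0,1],
    [0.54,-0.74,-0.27,0,1],
    [0.54,-0.74,-0.27,0,1],
    [0,0,0,0,1],
    [0,0,0,0,1]
  ]
}}

```text
clock: 59.4
position: [0.4087, -0.0884, 0.2763]
tool_rot: [3.141, 0.0, 0.988]
force: [-0.2, -1.2, -0.8]
grip_width: 0.0855
finger_force: 0.0
```

```bash
python3 - <<'E'
from h import *
f=grab('wrist','w9.png'); t=grab('top')
print(proj(f,(.425,-.023,.022)))
hs=cv2.cvtColor(t['pixels'],cv2.COLOR_RGB2HSV)
a=f['pixels'][:300,90:490,::-1]; b=t['pixels'][200:275,230:330,::-1]
cv2.imwrite('pics/c9.png',np.vstack([cv2.resize(f['pixels'][:,:,::-1],(560,420)),cv2.resize(t['pixels'][130:255,235:435,::-1],(560,180))[:180]]))
E
```

```text
[236.6390826  102.14571582]
```

View pics/c9.png

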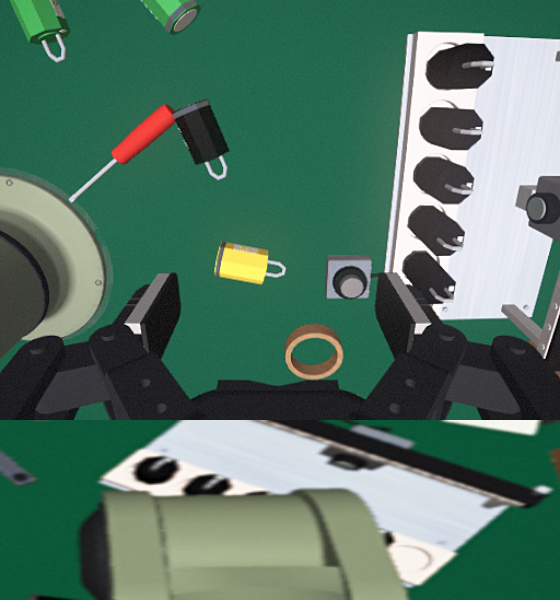

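```bash
cat >> h.py <<'E'
def find6(f,box,show=False):
    u0,v0,u1,v1=box; im=f['pixels'][v0:v1,u0:u1].astype(int)
    mx,mn=im.max(2),im.min(2)
    blk=((mx<60)).astype(np.uint8)
    n,l,st,ce=cv2.connectedComponentsWithStats(blk); k=1+np.argmax(st[1:,4])
    ys,xs=np.nonzero(l==k); rect=cv2.minAreaRect(np.c_[xs,ys].astype(np.float32))
    wire=((mn>90)&(mx-mn<45)).astype(np.uint8)
    print('body',st[k],'rect',[np.round(a,1) for a in rect])
    n,l2,s2,c2=cv2.connectedComponentsWithStats(wire)
    for i in range(1,n):
        if s2[i,4]>=12:
            yy,xx=np.nonzero(l2==i); r=cv2.minAreaRect(np.c_[xx,yy].astype(np.float32))
            print('wire',s2[i],c2[i].round(1)+[u0,v0],[np.round(a,1) for a in r])
    return rect,(u0,v0)
E
python3 - <<'E'
from h import *
f=grab('wrist')
r,o=find6(f,(140,80,240,180))
for p in cv2.boxPoints(r): print((p+o).round(1), plane(f,*(p+o),.022).round(4))
c=np.array(r[0])+o; print(c,plane(f,*c,.03))
E
```

```text
body [  20   15   49   55 1605] rect [array([44.3, 43. ]), array([47.7, 34.7]), np.float64(66.8)]
wire [ 18  14  25  14 117] [169.4 100.3] [array([29.8, 19.6]), array([ 5.6, 26.8]), np.float64(66.0)]
wire [ 47  62  21  23 165] [198.6 154.3] [array([58.5, 73.6]), array([19.7, 17.5]), np.float64(66.8)]
[158.9 107.9] [0.335  0.0279 0.022 ]
[190.8  94.2] [0.3807 0.0182 0.022 ]
[209.6 138. ] [ 0.3677 -0.0419  0.022 ]
[177.7 151.7] [ 0.32   -0.0328  0.022 ]
[184.26724243 122.95689392] [ 0.35306441 -0.006961    0.03      ]
```

```bash
python3 - <<'E'
from h import *
f=grab('wrist')
e=plane(f,198.6,154.3,.022); print(e, bot.observe()['qpos'])
plan([(.36,-.06,.22,1.33)])
E
```

```text
[ 0.34182525 -0.05169068  0.022     ] [ 0.71309536  0.1438463  -0.70477929  1.97783747  0.10632119  1.05694523
 -0.62343833]
5 rows
[[-0.02, -0.38, 0.37, -0.86], [0.01, -0.38, 0.37, -0.86], [0.03, -0.38, 0.37, -0.86], [0.06, -0.37, 0.37, -0.86], [0.08, -0.37, 0.37, -0.86]]
```

Call:
{"name": "jog_arm", "arguments": {
  "motion": [
    [-0.02,-0.38,0.37,-0.86,1],
    [0.01,-0.38,0.37,-0.86,1],
    [0.03,-0.38,0.37,-0.86,1],
    [0.06,-0.37,0.37,-0.86,1],
    [0.08,-0.37,0.37,-0.86,1],
    [0,0,0,0,1],
    [0,0,0.5,0,1],
    [0,0,0.5,0,1],
    [0,0,0,0,1],
    [0,0,0,0,1]
  ]
}}

```text
clock: 60.6
position: [0.3602, -0.0597, 0.1913]
tool_rot: [-3.141, -0.0, 1.33]
force: [-1.1, 1.2, -0.1]
grip_width: 0.0854
finger_force: 0.0
```

```bash
python3 - <<'E'
from h import *
print(bot.observe()['qpos'])
f=grab('wrist','w10.png'); u,v=proj(f,(.345,-.02,.03)).astype(int); print(u,v)
r,o=find6(f,(max(u-90,0),max(v-110,0),u+90,v+90))
for p in cv2.boxPoints(r): print((p+o).round(1), plane(f,*(p+o),.022).round(4))
E
```

```text
[ 0.69650562  0.17255372 -0.76302195  2.20714102  0.16287328  0.81592291
 -0.41203363]
230 133
body [  73   67   44   61 2441] rect [array([95.1, 97.4]), array([59.6, 42.7]), np.float64(88.0)]
wire [ 72  60  43   8 238] [230.6  87.2] [array([93. , 63.5]), array([42.,  7.]), np.float64(0.0)]
wire [73 81  2 28 31] [213.5 117.1] [array([73.5, 94.5]), array([27.,  1.]), np.float64(90.0)]
wire [ 86 127  22  24 230] [236.6 162.5] [array([ 96.6, 138.6]), array([22.4, 21.4]), np.float64(86.6)]
[212.7  91.4] [0.3371 0.0263 0.022 ]
[255.4  89.8] [0.3807 0.017  0.022 ]
[257.5 149.4] [ 0.3681 -0.0445  0.022 ]
[214.8 151. ] [ 0.322  -0.0349  0.022 ]
```

```bash
python3 - <<'E'
from h import *
f=grab('wrist'); g=grab('scene')
u,v=proj(g,(.35,-.01,.03)).astype(int); print(u,v)
a=cv2.resize(f['pixels'][70:190,175:295,::-1],(400,400),interpolation=cv2.INTER_CUBIC)
b=cv2.resize(g['pixels'][v-25:v+25,u-25:u+25,::-1],(400,400),interpolation=cv2.INTER_CUBIC)
cv2.imwrite('pics/c10.png',np.hstack([a,b]))
E
```

```text
267 179
```

View pics/c10.png

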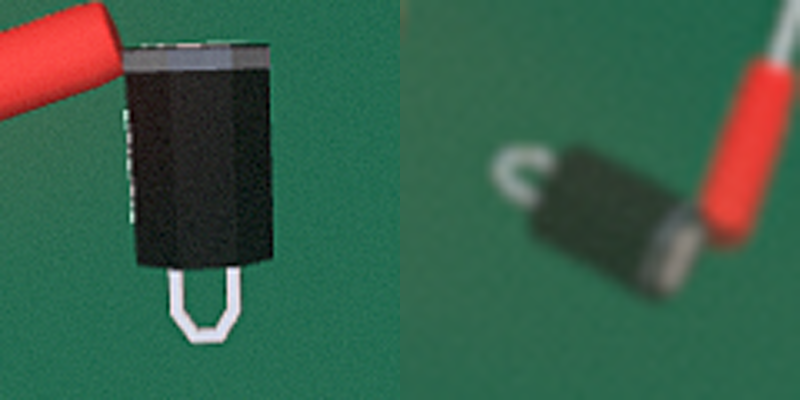

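```bash
python3 - <<'E'
from h import *
f=grab('wrist')
b=plane(f,236.5,150.4,.022); t=plane(f,237,173,.022); l=plane(f,226,155,.022); r=plane(f,247,155,.022)
print(b,t,np.linalg.norm(t-b),np.linalg.norm(l-r))
ax=(t-b)/np.linalg.norm(t-b); th=np.arctan2(ax[1],ax[0])+np.pi
d=r-l; print('yaw',th%(2*np.pi), np.arctan2(d[1],d[0])+np.pi/2)
g=b+ax*.023; print(g)
plan([(g[0],g[1],.05,th%(2*np.pi)),(g[0],g[1],.012,th%(2*np.pi))])
E
```

```text
[ 0.34564176 -0.04022148  0.022     ] [ 0.33966588 -0.06520643  0.022     ] 0.02568966414346094 0.02322607100470661
yaw 1.336027409407618 1.329567725456846
[ 0.34029154 -0.06259054  0.022     ]
5 rows
[-0.05, -0.12, 0.94, -0.01]
2 rows
[0.0, 0.0, 0.63, -0.0]
```

Call:
{"name": "jog_arm", "arguments": {
  "motion": [
    [-0.05,-0.12,0.94,0,1],
    [-0.05,-0.12,0.94,0,1],
    [-0.05,-0.12,0.94,0,1],
    [-0.05,-0.12,0.94,0,1],
    [-0.05,-0.12,0.94,0,1],
    [0,0,0,0,1]
  ]
}}

```text
clock: 61.4
position: [0.3389, -0.0622, 0.0481]
tool_rot: [-3.137, 0.0, 1.332]
force: [-0.1, -0.1, 0.5]
grip_width: 0.0853
finger_force: 0.0
```

Call:
{"name": "jog_arm", "arguments": {
  "motion": [
    [0,0,0.4,0,1],
    [0,0,0.4,0,1],
    [0,0,0.4,0,1],
    [0,0,0,0,1],
    [0,0,0,0,1]
  ]
}}

```text
clock: 61.9
position: [0.3413, -0.0627, 0.0148]
tool_rot: [3.14, 0.0, 1.331]
force: [-0.5, 0.3, 0.6]
grip_width: 0.0853
finger_force: 0.0
```

```bash
python3 - <<'E'
from h import *
print(bot.observe()['qpos'],bot.observe()['force'])
plan([(.3403,-.0626,.012,1.333)])
E
```

```text
[ 0.35669775  0.52009317 -0.42859685  2.41553105  0.71820312  0.3202264
 -0.95238313] [-0.47094985  0.30217962  0.58057042]
1 rows
[-0.01, -0.03, 0.09, -0.02]
```

Call:
{"name": "jog_arm", "arguments": {
  "motion": [
    [0,0,0,0,0.5],
    [0,0,0,0,0.3],
    [0,0,0,0,0.2],
    [0,0,0,0,0],
    [0,0,0,0,0],
    [0,0,0,0,0],
    [0,0,0,0,0],
    [0,0,0,0,0]
  ],
  "newtons": 20
}}

```text
clock: 62.7
position: [0.3404, -0.0625, 0.0138]
tool_rot: [-3.141, 0.0, 1.331]
force: [-0.0, 0.2, -0.9]
grip_width: -0.0001
finger_force: 0.0
```

Call:
{"name": "jog_arm", "arguments": {
  "motion": [
    [0,0,0,0,0.6],
    [0,0,0,0,0.6],
    [0,0,0,0,0.6],
    [0,0,0,0,0.6],
    [0,0,0,0,0.6],
    [0,0,0.3,0,0.6],
    [0,0,0.2,0,0.6],
    [0,0,0,0,0.6],
    [0,0,0,0,0.6]
  ]
}}

```text
clock: 63.6
position: [0.3404, -0.0625, -0.0011]
tool_rot: [-3.141, 0.0, 1.332]
force: [-0.2, 0.1, 0.1]
grip_width: 0.0514
finger_force: 0.0
```

```bash
python3 - <<'E'
from h import *
s=bot.observe(); print(s['qpos'],s['force'],s['grip_width'])
f=grab('wrist','w11.png')
# finger/eye profile near image centre
im=f['pixels']; print(proj(f,(.3403,-.0626,.022)),proj(f,s['position']))
find6(f,(170,60,330,320))
E
```

```text
[ 0.30477272  0.55766801 -0.36616725  2.42383862  0.79425763  0.26885908
 -1.02493832] [-0.24869825  0.06642367  0.13399945] 0.05137215533877811
[253.76301145 246.38516125] [253.83069607 227.89727448]
body [  70   13   61  137 3717] rect [array([100.4,  80.5]), array([ 59.7, 136.3]), np.float64(1.3)]
wire [  27    0  107   16 1422] [248.1  66.2] [array([80. ,  7.5]), array([ 15., 106.]), np.float64(90.0)]
wire [ 29  42   8  78 176] [202.4 139.6] [array([32.6, 80.5]), array([77.3,  2.3]), np.float64(85.6)]
wire [ 59 154  47  38 824] [252.5 234. ] [array([ 82. , 172.5]), array([37., 46.]), np.float64(90.0)]
wire [  0 180  28  80 762] [182.9 270.5] [array([ 10.7, 218.3]), array([24.7, 79.5]), np.float64(5.8)]
wire [141 180  19  80 625] [322.2 270.3] [array([152.7, 218.8]), array([79.5, 16.6]), np.float64(84.8)]
```

Call:
{"name": "jog_arm", "arguments": {
  "motion": [
    [0,0,0.2,0,0.6],
    [0,0,0.2,0,0.6],
    [0,0,0.1,0,0.6],
    [0,0,0,0,0.6],
    [0,0,0,0,0.6]
  ]
}}

```text
clock: 64.15
position: [0.3405, -0.0626, -0.016]
tool_rot: [3.142, 0.0, 1.331]
force: [-0.4, 0.3, -0.1]
grip_width: 0.0517
finger_force: 0.0
```

```bash
python3 - <<'E'
from h import *
s=bot.observe(); print(s['qpos'],s['force'],s['grip_width'])
E
```

```text
[ 0.26322933  0.59528814 -0.31525318  2.42901821  0.90050927  0.22379959
 -1.12812859] [-0.43293632  0.27069278 -0.05900067] 0.05170580029401577
```

Call:
{"name": "jog_arm", "arguments": {
  "motion": [
    [0,0,0,0,0.4],
    [0,0,0,0,0.3],
    [0,0,0,0,0.1],
    [0,0,0,0,0],
    [0,0,0,0,0],
    [0,0,0,0,0],
    [0,0,0,0,0]
  ],
  "newtons": 20
}}

```text
clock: 64.85
position: [0.3406, -0.0626, -0.0162]
tool_rot: [3.141, 0.0, 1.331]
force: [1.5, -1.1, 2.8]
grip_width: 0.0214
finger_force: 19.6
```

Call:
{"name": "jog_arm", "arguments": {
  "motion": [
    [0,0.2,0,0,0],
    [0,0.3,0,0,0],
    [0,0.4,0,0,0],
    [0,0.4,0,0,0],
    [0,0.4,0,0,0],
    [0,0.3,0,0,0],
    [0,0.2,0,0,0],
    [0,0,0,0,0],
    [0,0,0,0,0]
  ]
}}

```text
clock: 65.75
position: [0.405, -0.0781, -0.0161]
tool_rot: [3.141, -0.0, 1.331]
force: [3.2, -0.1, 2.2]
grip_width: 0.0214
finger_force: 20.1
```

```bash
python3 - <<'E'
from h import *
s=bot.observe(); print(s['qpos'],s['force'],s['grip_width'])
f=grab('wrist','w12.png')
find6(f,(170,60,330,320))
E
```

```text
[ 0.39973124  0.6493191  -0.44968801  2.26390069  0.78279324  0.38150071
 -0.95216768] [ 3.19932725 -0.06060201  2.16473361] 0.021372513080510504
body [  80   10   58  150 3640] rect [array([108.2,  84.1]), array([ 55.6, 148.9]), np.float64(1.4)]
wire [  20    0  120   14 1313] [246.2  65.1] [array([79.5,  6.5]), array([119.,  13.]), np.float64(0.0)]
wire [ 23  44   9  86 198] [197.  145.5] [array([27.1, 86.5]), array([85.4,  2.4]), np.float64(85.0)]
wire [  29  168  110   92 2482] [253.5 261.1] [array([ 83.5, 213.5]), array([ 91., 109.]), np.float64(90.0)]
wire [ 26 223  13   5  46] [201.8 285.2] [array([ 32., 225.]), array([ 4., 12.]), np.float64(90.0)]
wire [129 222  13   6  51] [305. 285.] [array([134.9, 224.9]), array([12.2,  4.8]), np.float64(5.2)]
wire [  0 251   8   9  58] [173.2 315.2] [array([  3.5, 255. ]), array([8., 7.]), np.float64(90.0)]
```

Call:
{"name": "jog_arm", "arguments": {
  "motion": [
    [0,0,0,0,0.5],
    [0,0,0,0,0.5],
    [0,0,0,0,0.5],
    [0,0,0.2,0,0.5],
    [0,0,0,0,0.3],
    [0,0,0,0,0],
    [0,0,0,0,0],
    [0,0,0,0,0],
    [0,0,0,0,0]
  ],
  "newtons": 20
}}

```text
clock: 66.7
position: [0.4046, -0.0782, -0.0221]
tool_rot: [3.141, -0.0, 1.331]
force: [-0.0, 1.9, -1.2]
grip_width: 0.0218
finger_force: 19.6
```

Call:
{"name": "jog_arm", "arguments": {
  "motion": [
    [0,0,-0.2,0,0],
    [0,0,-0.2,0,0],
    [0,0,-0.2,0,0],
    [0,0,-0.2,0,0],
    [0,0,-0.3,0,0],
    [0,0,-0.3,0,0],
    [0,0,-0.3,0,0],
    [0,0,-0.3,0,0],
    [0,0,-0.3,0,0],
    [0,0,0,0,0]
  ]
}}

```text
clock: 67.7
position: [0.4052, -0.0784, 0.0479]
tool_rot: [3.14, -0.0, 1.331]
force: [0.1, 1.3, 0.2]
grip_width: 0.0002
finger_force: 0.0
```

```bash
python3 - <<'E'
from h import *
s=bot.observe(); print(s['force'],s['moment'],s['grip_width'])
f=grab('wrist','w13.png')
find6(f,(170,30,340,320))
E
```

```text
[0.13066612 1.33222245 0.23198263] [-0.01651697 -0.01768781 -0.0250872 ] 0.00015623276879972754
body [ 31 261  49  29 184] rect [array([ 55., 275.]), array([28., 48.]), np.float64(90.0)]
wire [  39   51   76   61 2339] [242.8 113.4] [array([72.9, 86.8]), array([73.3, 59.2]), np.float64(36.6)]
wire [ 62 108   5   7  12] [234.  141.2] [array([ 64.2, 111.4]), array([2.5, 6.3]), np.float64(18.4)]
wire [  53  207   62   83 1453] [253.5 267.9] [array([ 89.4, 243.1]), array([81. , 56.4]), np.float64(64.7)]
wire [ 56 254  11   4  32] [231.2 285.5] [array([ 61. , 255.5]), array([ 3., 10.]), np.float64(90.0)]
wire [101 254  11   4  32] [275.6 285.5] [array([106. , 255.5]), array([ 3., 10.]), np.float64(90.0)]
wire [154 263  11   5  33] [329.2 295.5] [array([158.9, 265.4]), array([10.3,  3.6]), np.float64(6.3)]
wire [  3 264  11   4  31] [177.7 295.6] [array([  8. , 265.5]), array([ 3., 10.]), np.float64(90.0)]
wire [ 10 284  18   6  65] [190.2 317.4] [array([ 18.8, 288. ]), array([ 4.7, 17.7]), np.float64(78.7)]
wire [139 284  19   6  70] [317.1 317.3] [array([148. , 286.5]), array([18.,  5.]), np.float64(-0.0)]
```

Call:
{"name": "jog_arm", "arguments": {
  "motion": [
    [0,0,-0.9,0,0.6],
    [0,0,-0.9,0,1],
    [0,0,-0.9,0,1],
    [0,0,-0.9,0,1],
    [0,0,-0.9,0,1],
    [0,0,0,0,1],
    [0,0,0,0,1]
  ]
}}

```text
clock: 68.45
position: [0.4046, -0.0786, 0.1817]
tool_rot: [3.141, 0.0, 1.331]
force: [0.8, 0.7, 0.2]
grip_width: 0.0855
finger_force: 0.0
```

```bash
python3 - <<'E'
from h import *
f=grab('wrist','w14.png')
im=f['pixels'].astype(int)
def cls(p):
    r,g,b=p
    if g>r+25 and g>b+10: return '.'
    if max(p)<75: return '#'
    if r>g+50 and r>b+50: return 'R' if g<110 else 'Y'
    if min(p)>110: return 'w'
    return '+'
for v in range(60,230,4): print(v,''.join(cls(im[v,u]) for u in range(150,340,3)))
E
```

```text
60 ................................................................
64 RRR+............................................................
68 RRRR............................................................
72 RRRRR...........................................................
76 RRRRR#..........................................................
80 RRRRRR..........................................................
84 RRRRRR..........................................................
88 RRR+............................................................
92 ...............................########.........................
96 .............................###########........................
100 ............................#############.......................
104 ...........................###############......................
108 ..........................#################.....................
112 ..........................#ww##############.....................
116 ..........................#ww#wwwwwwwww####.....................
120 ..........................#####wwwwwwww###......................
124 ..
[... 1156 characters left out ...]
..........
192 ................................................................
196 ................................................................
200 ................................................................
204 ................................................................
208 ................................................................
212 ................................................................
216 ................................................................
220 ................................................................
224 ................................................................
228 ................................................................
```

```bash
cat >> h.py <<'E'
def stand(f,box,ztop,wire=True):
    u0,v0,u1,v1=box; im=f['pixels'][v0:v1,u0:u1].astype(int); mx,mn=im.max(2),im.min(2)
    w=((mn>150)).astype(np.uint8); n,l,s,c=cv2.connectedComponentsWithStats(w)
    for i in range(1,n):
        if s[i,4]>8:
            p=c[i]+[u0,v0]; print('white',s[i].tolist(),p.round(1),'at top',plane(f,*p,ztop).round(4)[:2],'at eye top',plane(f,*p,ztop+.027).round(4)[:2])
    b=cv2.morphologyEx(((mx<75)|(mn>150)).astype(np.uint8),cv2.MORPH_CLOSE,np.ones((3,3)))
    n,l,s,c=cv2.connectedComponentsWithStats(b); k=1+np.argmax(s[1:,4]); ys,xs=np.nonzero(l==k)
    (cx,cy),r=cv2.minEnclosingCircle(np.c_[xs,ys].astype(np.float32)); print('blob',s[k].tolist(),cx+u0,cy+v0,r,plane(f,cx+u0,cy+v0,ztop).round(4),plane(f,cx+u0,cy+v0,ztop/2).round(4))
E
python3 - <<'E'
from h import *
f=grab('wrist'); stand(f,(200,75,310,150),.066)
print(bot.observe()['position'], bot.observe()['qpos'])
E
```

```text
white [30, 36, 8, 9, 64] [233.2 115. ] at top [ 0.3999 -0.018 ] at eye top [ 0.4021 -0.0164]
white [39, 40, 28, 7, 129] [252.3 117.8] at top [ 0.416  -0.0245] at eye top [ 0.4166 -0.0223]
blob [28, 15, 50, 51, 2033] 253.0 115.0 26.570758819580078 [ 0.4172 -0.0222  0.066 ] [ 0.4165 -0.0246  0.033 ]
[ 0.40409021 -0.07821322  0.18098289] [ 0.7472694   0.29474118 -0.82663769  2.1175625   0.28963877  0.84362247
 -0.49258097]
```

```bash
python3 - <<'E'
from h import *
plan([(.4167,-.0232,.14,bot.observe()['tool_rot'][2])])
E
```

```text
3 rows
[0.63, -0.01, 0.46, -0.0]
```

Call:
{"name": "jog_arm", "arguments": {
  "motion": [
    [0,0,0,-1,0.6],
    [0,0,0,-1,0.6],
    [0,0,0,-1,0.6],
    [0,0,0,-1,0.6],
    [0,0,0,-1,0.6],
    [0,0,0,-1,0.6],
    [0,0,0,-1,0.6],
    [0,0,0,-1,0.6],
    [0,0,0,-1,0.6],
    [0,0,0,-1,0.6],
    [0,0,0,-1,0.6],
    [0,0,0,-1,0.6]
  ]
}}

```text
clock: 69.75
position: [0.4041, -0.0779, 0.1809]
tool_rot: [-3.141, -0.002, 2.295]
force: [0.5, -0.8, -1.1]
grip_width: 0.0511
finger_force: 0.0
```

Call:
{"name": "jog_arm", "arguments": {
  "motion": [
    [0,0,0,-1,0.6],
    [0,0,0,-1,0.6],
    [0,0,0,-1,0.6],
    [0,0,0,-1,0.6],
    [0,0,0,-1,0.6],
    [0,0,0,-1,0.6],
    [0,0,0,-1,0.6],
    [0,0,0,-0.4,0.6],
    [0,0,0,0,0.6]
  ]
}}

```text
clock: 70.65
position: [0.4043, -0.078, 0.1812]
tool_rot: [3.141, -0.001, 2.883]
force: [1.0, 0.0, 0.5]
grip_width: 0.0512
finger_force: 0.0
```

```bash
python3 - <<'E'
from h import *
print(bot.observe()['qpos'])
plan([(.4167,-.0232,.13,2.88)])
E
```

```text
[ 1.01322364  0.42114686 -1.19920989  2.10778965  0.49180872  0.93463655
  0.84990626]
3 rows
[0.02, 0.62, 0.57, 0.01]
```

Call:
{"name": "jog_arm", "arguments": {
  "motion": [
    [0.02,0.62,0.57,0,0.6],
    [0.02,0.62,0.57,0,0.6],
    [0.02,0.62,0.57,0,0.6],
    [0,0,0,0,0.6],
    [0,0,0,0,0.6]
  ]
}}

```text
clock: 71.15
position: [0.4168, -0.0235, 0.1304]
tool_rot: [3.142, -0.001, 2.884]
force: [-0.1, -0.7, -0.0]
grip_width: 0.0514
finger_force: 0.0
```

```bash
python3 - <<'E'
from h import *
f=grab('wrist'); u,v=proj(f,(.4167,-.0232,.066)).astype(int); print(u,v)
stand(f,(u-60,v-60,u+60,v+60),.066)
plan([(.4167,-.0232,.040,2.88)])
E
```

```text
253 193
white [52, 22, 19, 9, 120] [254.3 159.7] at top [ 0.3902 -0.0156] at eye top [ 0.3845 -0.0142]
white [57, 36, 10, 9, 82] [254.4 172.8] at top [ 0.4002 -0.0183] at eye top [ 0.3934 -0.0166]
white [58, 53, 7, 31, 191] [254.2 201. ] at top [ 0.4228 -0.0243] at eye top [ 0.4134 -0.0219]
blob [34, 20, 55, 66, 2965] 253.5 185.66923141479492 34.31523513793945 [ 0.4102 -0.0216  0.066 ] [ 0.42   -0.0241  0.033 ]
4 rows
[0.0, 0.01, 0.76, 0.01]
```

Call:
{"name": "jog_arm", "arguments": {
  "motion": [
    [-0.05,0.01,0.76,0.02,0.6],
    [-0.05,0.01,0.76,0,0.6],
    [0,0,0.76,0,0.6],
    [0,0,0.72,0,0.6],
    [0,0,0,0,0.6],
    [0,0,0,0,0.3],
    [0,0,0,0,0],
    [0,0,0,0,0],
    [0,0,0,0,0],
    [0,0,0,0,0],
    [0,0,0,0,0],
    [0,0,0,0,0]
  ],
  "newtons": 80
}}

```text
clock: 72.4
position: [0.4208, -0.0242, 0.0414]
tool_rot: [-3.141, 0.002, 2.881]
force: [-2.3, -1.2, 15.6]
grip_width: 0.0026
finger_force: 78.9
```

Call:
{"name": "jog_arm", "arguments": {
  "motion": [
    [0,0,-0.4,0,0],
    [0,0,-0.4,0,0],
    [0,0,0,1,0],
    [0,0,0,1,0],
    [0,0,0,1,0],
    [0,0,0,1,0],
    [0,0,0,1,0],
    [0,0,0,1,0],
    [0,0,0,1,0],
    [0,0,0,1,0],
    [0,0,0,1,0],
    [0,0,0,1,0]
  ]
}}

```text
clock: 73.6
position: [0.4202, -0.0241, 0.0649]
tool_rot: [3.141, 0.0, 2.078]
force: [-0.0, -0.3, -1.8]
grip_width: 0.0028
finger_force: 78.4
```

Call:
{"name": "jog_arm", "arguments": {
  "motion": [
    [0,0,0,1,0],
    [0,0,0,1,0],
    [0,0,0,1,0],
    [0,0,0,1,0],
    [0,0,0,1,0],
    [0,0,0,1,0],
    [0,0,0,1,0],
    [0,0,0,1,0],
    [0,0,0,1,0],
    [0,0,0,1,0],
    [0,0,0,1,0],
    [0,0,0,1,0]
  ]
}}

```text
clock: 74.8
position: [0.4203, -0.024, 0.0649]
tool_rot: [3.141, -0.0, 1.118]
force: [0.6, 0.2, -1.8]
grip_width: 0.0026
finger_force: 78.4
```

Call:
{"name": "jog_arm", "arguments": {
  "motion": [
    [0,0,0,1,0],
    [0,0,0,1,0],
    [0,0,0,1,0],
    [0,0,0,1,0],
    [0,0,0,1,0],
    [0,0,0,1,0],
    [0,0,0,1,0],
    [0,0,0,1,0],
    [0,0,0,1,0],
    [0,0,0,1,0],
    [0,0,0,1,0],
    [0,0,0,1,0]
  ]
}}

```text
clock: 76.0
position: [0.4203, -0.0239, 0.0649]
tool_rot: [-3.141, -0.001, 0.158]
force: [0.9, -0.3, -2.0]
grip_width: 0.0025
finger_force: 78.4
```

Call:
{"name": "jog_arm", "arguments": {
  "motion": [
    [0,0,0,1,0],
    [0,0,0,1,0],
    [0,0,0,0,0],
    [0,0,0,0,0]
  ]
}}

```text
clock: 76.4
position: [0.4203, -0.0238, 0.0648]
tool_rot: [-3.141, -0.0, 0.004]
force: [-0.0, 0.3, -2.6]
grip_width: 0.0025
finger_force: 78.4
```

```bash
python3 - <<'E'
from h import *
s=bot.observe(); print(s['qpos'],s['force'],s['grip_width'])
E
```

```text
[ 0.09754413  0.44798498 -0.22697531  2.22245352  0.20837748  0.48974575
 -1.85859864] [-0.00620126  0.31272279 -2.58542773] 0.0024793666808037448
```

Call:
{"name": "jog_arm", "arguments": {
  "motion": [
    [0,0,0.4,0,0],
    [0,0,0.3,0,0],
    [0,0,0.09,0,0],
    [0,0,0,0,0],
    [0,0,0,0,0.3],
    [0,0,0,0,0.5],
    [0,0,0,0,0.5],
    [0,0,0,0,0.5],
    [0,0,-0.5,0,0.5],
    [0,0,-0.9,0,0.5],
    [0,0,-0.9,0,0.8],
    [0,0,-0.9,0,1]
  ]
}}

```text
clock: 77.6
position: [0.4199, -0.0239, 0.1378]
tool_rot: [-3.141, 0.0, 0.002]
force: [0.6, 0.3, -0.7]
grip_width: 0.0698
finger_force: 0.0
```

Call:
{"name": "jog_arm", "arguments": {
  "motion": [
    [0,0,0,-1,1],
    [0,0,0,-1,1],
    [0,0,0,-1,1],
    [0,0,0,-1,1],
    [0,0,0,-1,1],
    [0,0,0,-1,1],
    [0,0,0,-1,1],
    [0,0,0,-1,1],
    [0,0,0,-1,1],
    [0,0,0,-1,1],
    [0,0,0,-1,1],
    [0,0,0,-1,1]
  ]
}}

```text
clock: 78.8
position: [0.42, -0.024, 0.1367]
tool_rot: [-3.141, 0.0, 0.965]
force: [-0.6, -0.7, -0.1]
grip_width: 0.0854
finger_force: 0.0
```

Call:
{"name": "jog_arm", "arguments": {
  "motion": [
    [0,0,0,-1,1],
    [0,0,0,-1,1],
    [0,0,0,-1,1],
    [0,0,0,-1,1],
    [0,0,0,-1,1],
    [0,0,0,-1,1],
    [0,0,0,-1,1],
    [0,0,0,-0.6,1],
    [0,0,0,0,1]
  ]
}}

```text
clock: 79.7
position: [0.42, -0.0241, 0.1367]
tool_rot: [-3.141, -0.0, 1.571]
force: [0.2, 0.4, -0.4]
grip_width: 0.0854
finger_force: 0.0
```

```bash
python3 - <<'E'
from h import *
s=bot.observe(); print(s['qpos'],s['force'],s['grip_width'])
f=grab('wrist'); u,v=proj(f,(.4203,-.0238,.066)).astype(int); print(u,v)
stand(f,(u-60,v-60,u+60,v+60),.066)
E
```

```text
[ 0.44311427  0.35481751 -0.63950391  2.15108705  0.31697085  0.72705066
 -0.40645565] [ 0.19116555  0.44810709 -0.38838163] 0.08543087296825076
254 191
white [82, 56, 8, 10, 79] [279.5 191.4] at top [ 0.441 -0.024] at eye top [ 0.4387 -0.0152]
white [49, 58, 32, 18, 304] [258.6 199.1] at top [ 0.424  -0.0306] at eye top [ 0.4236 -0.0211]
blob [38, 21, 54, 64, 2843] 258.0 183.66666793823242 33.208194732666016 [ 0.4235 -0.0174  0.066 ] [ 0.424  -0.0272  0.033 ]
```

Call:
{"name": "jog_arm", "arguments": {
  "motion": [
    [0,0.05,0.8,0,1],
    [0,0.05,0.8,0,1],
    [0,0,0.8,0,1],
    [0,0,0.86,0,1],
    [0,0,0,0,1],
    [0,0,0,0,0.4],
    [0,0,0,0,0],
    [0,0,0,0,0],
    [0,0,0,0,0],
    [0,0,0,0,0],
    [0,0,0,0,0],
    [0,0,0,0,0]
  ],
  "newtons": 110
}}

```text
clock: 80.95
position: [0.424, -0.0241, 0.0399]
tool_rot: [3.14, 0.0, 1.569]
force: [-0.7, -1.1, 19.0]
grip_width: 0.0193
finger_force: 107.2
```

Call:
{"name": "jog_arm", "arguments": {
  "motion": [
    [0,0,-0.4,0,0],
    [0,0,-0.9,0,0],
    [0,0,-0.9,0,0],
    [0,0,-0.9,0,0],
    [0,0,-0.9,0.3,0],
    [0,0,-0.2,1,0],
    [0,0,0,1,0],
    [0,0,0,1,0],
    [0,0,0,1,0],
    [0,0,0,1,0],
    [0,0,0,1,0],
    [0,0,0,1,0]
  ]
}}

```text
clock: 82.15
position: [0.4228, -0.0239, 0.1656]
tool_rot: [-3.141, -0.0, 0.983]
force: [0.2, -0.4, -1.4]
grip_width: 0.0195
finger_force: 108.1
```

```bash
python3 - <<'E'
from h import *
s=bot.observe(); print(s['force'])
plan([(*WELL[5],.165,YS)])
E
```

```text
[ 0.17086665 -0.37181541 -1.3804775 ]
12 rows
[-0.75, 0.62, 0.0, -0.01]
```

Call:
{"name": "jog_arm", "arguments": {
  "motion": [
    [-0.75,0.62,0,-0.01,0],
    [-0.75,0.62,0,-0.01,0],
    [-0.75,0.62,0,-0.01,0],
    [-0.75,0.62,0,-0.01,0],
    [-0.75,0.62,0,0,0],
    [-0.75,0.62,0,0,0],
    [-0.75,0.62,0,0,0],
    [-0.75,0.62,0,0,0],
    [-0.75,0.62,0,0,0],
    [-0.75,0.62,0,0,0],
    [-0.75,0.62,0,0,0],
    [-0.75,0.62,0,0,0]
  ]
}}

```text
clock: 83.35
position: [0.4608, -0.3731, 0.1657]
tool_rot: [-3.141, -0.001, 0.989]
force: [0.7, -0.4, -2.7]
grip_width: 0.0187
finger_force: 108.3
```

Call:
{"name": "jog_arm", "arguments": {
  "motion": [
    [0,0,0,0,0],
    [0,0,0,0,0],
    [0,0,0.9,0,0],
    [0,0,0.9,0,0],
    [0,0,0.7,0,0],
    [0,0,0,0,0],
    [0,0,0,0,0]
  ]
}}

```text
clock: 84.05
position: [0.4613, -0.3715, 0.0909]
tool_rot: [-3.142, -0.001, 0.99]
force: [0.1, -0.3, -1.6]
grip_width: 0.019
finger_force: 108.4
```

```bash
python3 - <<'E'
from h import *
plan([(*WELL[5],.048,YS)])
E
```

```text
2 rows
[-0.04, -0.0, 0.71, 0.01]
```

Call:
{"name": "jog_arm", "arguments": {
  "motion": [
    [-0.05,0,0.7,0.02,0],
    [-0.03,0,0.5,0,0],
    [0,0,0.1,0,0],
    [0,0,0.07,0,0],
    [0,0,0,0,0],
    [0,0,0,0,0]
  ]
}}

```text
clock: 84.65
position: [0.4599, -0.3743, 0.0502]
tool_rot: [3.141, 0.0, 0.987]
force: [-3.5, 2.4, 4.0]
grip_width: 0.0192
finger_force: 109.5
```

Call:
{"name": "jog_arm", "arguments": {
  "motion": [
    [0,0,0.03,0,0],
    [0,0,0,0,0.5],
    [0,0,0,0,0.7],
    [0,0,0,0,0.7],
    [0,0,0,0,0.7],
    [0,0,-0.7,0,0.7],
    [0,0,-0.9,0,0.7],
    [0,0,-0.9,0,0.7],
    [0,0,-0.9,0,0.6],
    [0,0,-0.9,0,0.3],
    [0,0,-0.9,0,0],
    [0,0,-0.9,0,0]
  ]
}}

```text
clock: 85.85
position: [0.4596, -0.3741, 0.2322]
tool_rot: [3.142, -0.0, 0.987]
force: [0.7, 0.6, -0.1]
grip_width: 0.0078
finger_force: 0.0
```

Call:
{"name": "jog_arm", "arguments": {
  "motion": [
    [-0.4,-0.5,-0.9,0,0],
    [-0.4,-0.5,-0.9,0,0],
    [-0.4,-0.5,-0.5,0,0],
    [0,0,0,0,0],
    [0,0,0,0,0]
  ]
}}

```text
clock: 86.35
position: [0.4024, -0.3796, 0.3]
tool_rot: [3.141, 0.0, 0.987]
force: [0.3, 0.1, -1.4]
grip_width: -0.0002
finger_force: 0.0
```

```bash
python3 - <<'E'
from h import *
s=bot.observe(); f=grab('wrist')
for k in range(6):
    c=WELL[k]; a=-.583; print(k, 'eye',proj(f,(*c,.104)).round(), 'tick',proj(f,(c[0]+.02*np.cos(a),c[1]+.02*np.sin(a),.077)).round())
p=f['pixels'][0:340,180:460,::-1]; g=grab('scene'); u,v=proj(g,(.55,-.24,.05)).astype(int)
q=cv2.resize(g['pixels'][v-70:v+70,u-70:u+70,::-1],(400,486),interpolation=cv2.INTER_CUBIC)
cv2.imwrite('pics/c15.png',np.hstack([cv2.resize(p,(400,486),interpolation=cv2.INTER_CUBIC),q]))
print(s['qpos'])
E
```

```text
0 eye [ 301. -214.] tick [ 317. -192.]
1 eye [ 299. -140.] tick [ 315. -123.]
2 eye [298. -66.] tick [313. -55.]
3 eye [296.   4.] tick [310.  10.]
4 eye [294.  69.] tick [308.  70.]
5 eye [292. 128.] tick [306. 125.]
[ 0.97369731  0.33855608 -0.43034643  1.64628001  0.14997898  1.18900622
 -0.07497019]
```

View pics/c15.png

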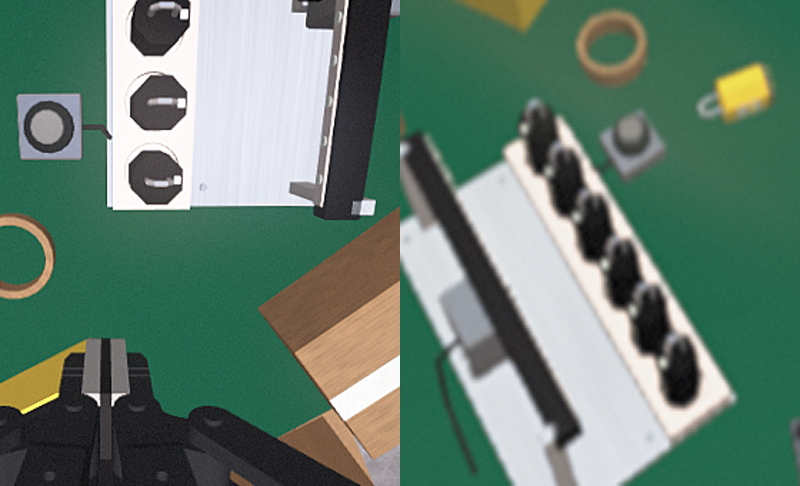

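Call:
{"name": "jog_arm", "arguments": {
  "motion": [
    [0,0,0,-1,0],
    [0,0,0,-1,0],
    [0,0,0,-1,0],
    [0,0,0,-1,0],
    [0,0,0,-1,0],
    [0,0,0,-1,0],
    [0,0,0,-1,0],
    [0,0,0,-1,0],
    [0,0,0,-1,0],
    [0,0,0,-1,0],
    [0,0,0,-1,0],
    [0,0,0,-1,0]
  ]
}}

```text
clock: 87.65
position: [0.4029, -0.379, 0.299]
tool_rot: [3.142, -0.002, 1.952]
force: [-0.1, 0.3, -0.4]
grip_width: -0.0001
finger_force: 0.0
```

Call:
{"name": "jog_arm", "arguments": {
  "motion": [
    [0,0,0,-1,0],
    [0,0,0,-1,0],
    [0,0,0,-1,0],
    [0,0,0,-1,0],
    [0,0,0,-1,0],
    [0,0,0,-1,0],
    [0,0,0,-1,0],
    [0,0,0,-0.6,0],
    [0,0,0,0,0]
  ]
}}

```text
clock: 88.55
position: [0.4027, -0.379, 0.2991]
tool_rot: [3.141, -0.001, 2.557]
force: [0.7, 0.3, -0.1]
grip_width: 0.0
finger_force: 0.0
```

```bash
python3 - <<'E'
from h import *
plan([(.40,-.28,.12,2.559),(.40,-.28,.04,2.559)])
print(bot.observe()['qpos'])
E
```

```text
7 rows
[0.27, 0.39, 0.85, -0.0]
3 rows
[0.0, 0.0, 0.89, -0.0]
[ 1.19205464  0.39080978 -0.74036801  1.63536996  0.27543991  1.22452131
  1.38096339]
```

Call:
{"name": "jog_arm", "arguments": {
  "motion": [
    [0.27,0.39,0.85,0,0],
    [0.27,0.39,0.85,0,0],
    [0.27,0.39,0.85,0,0],
    [0.27,0.39,0.85,0,0],
    [0.27,0.39,0.85,0,0],
    [0.27,0.39,0.85,0,0],
    [0.27,0.39,0.85,0,0],
    [0,0,0,0,0],
    [0,0,0,0,0]
  ]
}}

```text
clock: 89.45
position: [0.4008, -0.2797, 0.1216]
tool_rot: [3.141, -0.001, 2.555]
force: [0.4, 0.0, 0.9]
grip_width: 0.0002
finger_force: 0.0
```

```bash
python3 - <<'E'
from h import *
f=grab('wrist'); s=bot.observe(); e=proj(f,(.4,-.28,.042)); print(e)
u,v=e.astype(int); u0,v0=max(u-70,0),max(v-70,0); im=f['pixels'][v0:v+70,u0:u+70]
g=cv2.medianBlur(cv2.cvtColor(im,cv2.COLOR_RGB2GRAY),3)
c=cv2.HoughCircles(g,cv2.HOUGH_GRADIENT,1,20,param1=80,param2=18,minRadius=18,maxRadius=45)
for x,y,r in c[0][:4]: print(x+u0,y+v0,r,plane(f,x+u0,y+v0,.042).round(4))
plan([(.40,-.28,.025,2.559)])
E
```

```text
[252.60763588 187.71946739]
250.5 185.5 26.4 [ 0.3974 -0.2804  0.042 ]
4 rows
[0.01, -0.0, 0.81, -0.01]
```

Call:
{"name": "jog_arm", "arguments": {
  "motion": [
    [0.04,-0.03,0.8,0,0],
    [0.04,0,0.8,0,0],
    [0,0,0.8,0,0],
    [0,0,0.7,0,0],
    [0,0,0,0,0],
    [0,0,0,0,0]
  ]
}}

```text
clock: 90.1
position: [0.3984, -0.28, 0.0295]
tool_rot: [-3.141, 0.001, 2.555]
force: [0.2, 0.2, 0.9]
grip_width: -0.0002
finger_force: 0.0
```

Call:
{"name": "jog_arm", "arguments": {
  "motion": [
    [0,0,0.1,0,0],
    [0,0,0.1,0,0],
    [0,0,0,0,0],
    [0,0,0,0,0]
  ]
}}

```text
clock: 90.5
position: [0.398, -0.2794, 0.0228]
tool_rot: [-3.142, 0.0, 2.555]
force: [-0.4, 0.6, 0.1]
grip_width: -0.0002
finger_force: 0.0
```

Call:
{"name": "jog_arm", "arguments": {
  "motion": [
    [0,0,0.1,0,0],
    [0,0,0.1,0,0],
    [0,0,0.1,0,0],
    [0,0,0,0,0],
    [0,0,0,0,0]
  ]
}}

```text
clock: 91.0
position: [0.3978, -0.2792, 0.0134]
tool_rot: [3.142, -0.0, 2.555]
force: [-1.5, 0.5, 0.2]
grip_width: -0.0003
finger_force: 0.0
```

Call:
{"name": "jog_arm", "arguments": {
  "motion": [
    [0,0,0.1,0,0],
    [0,0,0,0,0],
    [0,0,0,0,0]
  ]
}}

```text
clock: 91.3
position: [0.398, -0.2793, 0.0105]
tool_rot: [3.142, 0.0, 2.555]
force: [0.4, -0.9, 1.8]
grip_width: 0.0003
finger_force: 1.0
```

Contact near 0.011; press on.

Call:
{"name": "jog_arm", "arguments": {
  "motion": [
    [0,0,0.1,0,0],
    [0,0,0.07,0,0],
    [0,0,0,0,0],
    [0,0,0,0,0]
  ]
}}

```text
clock: 91.7
position: [0.3981, -0.2794, 0.0056]
tool_rot: [-3.141, 0.0, 2.555]
force: [-1.4, 1.3, 12.9]
grip_width: 0.0003
finger_force: 6.5
```

Call:
{"name": "jog_arm", "arguments": {
  "motion": [
    [0,0,0.05,0,0],
    [0,0,0,0,0],
    [0,0,0,0,0]
  ]
}}

```text
clock: 92.0
position: [0.3981, -0.2795, 0.0051]
tool_rot: [-3.141, 0.001, 2.556]
force: [-8.5, 5.0, 43.1]
grip_width: 0.0001
finger_force: 21.5
```

Call:
{"name": "jog_arm", "arguments": {
  "motion": [
    [0,0,-0.3,0,0],
    [0,0,-0.8,0,0],
    [0,0,-0.9,0,0],
    [0,0,-0.9,0,0],
    [0,0,-0.9,0,0],
    [0,0,-0.9,0,0],
    [0.6,0,-0.6,0,0],
    [0.5,0,-0.5,0,0],
    [0,0,0,0,0],
    [0,0,0,0,0],
    [0,0,0,0,0]
  ]
}}

```text
clock: 93.1
position: [0.3705, -0.2612, 0.1773]
tool_rot: [3.141, -0.001, 2.555]
force: [-0.3, -0.2, 0.0]
grip_width: 0.0002
finger_force: 0.0
```

```bash
python3 - <<'E'
from h import *
f=grab('scene'); im=f['pixels'].astype(int)
for k in range(6):
    c=WELL[k]; a=-.583; o=[]
    for s in (.02,-.02):
        u,v=np.rint(proj(f,(c[0]+s*np.cos(a),c[1]+s*np.sin(a),.077))).astype(int); o.append(int(im[v-2:v+3,u-2:u+3].min(2).max()))
    m=[int(im[tuple(np.rint(proj(f,(*c,z))).astype(int)[::-1])].max()) for z in (.03,.05,.07)]
    print(k,'tick front/back',o,'body',m)
print(bot.observe()['force'])
E
```

```text
0 tick front/back [222, 222] body [22, 28, 29]
1 tick front/back [233, 200] body [16, 31, 30]
2 tick front/back [234, 193] body [23, 26, 27]
3 tick front/back [226, 203] body [20, 29, 30]
4 tick front/back [189, 206] body [24, 33, 36]
5 tick front/back [166, 109] body [32, 38, 43]
[-0.31263792 -0.45978231 -0.28269228]
```

```bash
python3 -c "
from h import *
print(bot.job_done())"
```

```text
the job is handed in; nothing more can be done
None
```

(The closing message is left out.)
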